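Pack, close and lock a pneumatic tube carrier

ROBOT

A 6-joint arm with a two-finger parallel gripper is mounted at the origin on the work surface. World frame = base frame: x ahead of the robot, y to its left, z up, the work surface at z = 0. Lengths are in mm, angles in rad, forces in N, time in s.
With the tool pointing down it reaches from about 350 to 975 mm from the base axis. Payload 7.1 kg.
Tool frame: the origin (TCP) lies midway between the tips of the shut fingers; the grasp point (between the pads) lies 19 mm behind it; z points along the fingers, y is the line along which they close (so a half turn about z gives the same grasp; the last joint's range is limited). The gripper opens to 88 mm and grips with 3 to 60 N. Pads are 20 mm wide; open, the fingers measure 115 mm over their backs; the gripper's body (75 mm by 178 mm) begins 61 mm behind the grasp point.
Start: joints at [-1.219, 0.423, 1.63, -0, 1.089, -0.019], TCP at [226.492, -582.5, 195.575] pointing down, gripper open.
Joint ranges: [-3, 3], [-0.9, 2.11], [0.09, 2.58], [-1.31, 4.45], [0.11, 2.69], [-2.54, 2.54]. Speed limits (rad/s): [2.39, 2.39, 3.01, 3.14, 3.14, 3.14].

INTERFACE

Orientations are given as a rotation vector (axis times angle).
In Python, from workcell import get_obs, get_image, camera_params, close_job gives the robot as it stands.
- The arm moves only by the shell command python3 -m creep 'ROWS' [OPENING]. ROWS is a JSON object of lists of equal length, an entry for each row: "delta_pos": the shift along the tool's x, y, z in m, a list of three; "twist": the turn, a rotation vector about the tool's x, y, z in degrees, a list of three. A call has 1 to 20 rows; each row shifts and turns the commanded pose from where the row before left it, along the tool's axes as they then stand; what a row does not reach is not made up. A row lasts 1/12 s, in which the tool goes at most 41.7 mm and 7.16 degrees, less where a joint would pass 70% of its speed; a pose out of reach is approached as far as the arm can. A call with a gripper value outside its range is refused whole. OPENING is the opening, from 0 (shut) to 1 (fully open), set as the call begins (- or left out, the last holds). The fingers move at their own pace and stop on an object; the grip force is fixed at half the most. Time passes only in rows, so rows that do not move let the fingers close. It gives the time, the measured TCP pose, the force, the opening and the grip force at its end, in the units of the state.
- get_obs(): the state, without advancing time (a new reading comes with each control period).
- get_image(name): name is "scene" or "top" or "wrist"; returns (picture, depth): 480x640x3 uint8, red, green, blue; 480x640 float32, mm along the optical axis (not along the pixel's ray), 0 where there is no reading.
- camera_params(name): a dict with "camera_matrix" (3x3 intrinsics, pixels), "extrinsics" (4x4, takes a point from camera to world coordinates). Camera axes: x right, y down, z forward; pixel columns grow to the right and rows downward; lengths in mm; the calibration is good to about 2 mm. A picture is of the moment at which its call begins: read the wrist's pose just before it. camera_params takes no time and is no camera call; for the wrist camera it gives the pose at the moment of the call.
- close_job(): hands the job in; it is judged then, once.
The state is a dict: "t": time; "qpos": joint angles; "qvel": joint speeds; "joint_torque": joint torques, N m; "ee_pos": TCP position; "orientation": TCP orientation; "ft_force": force on the tool from outside, world axes, zero at the start; "moment": the same for the moment, N m; "width": finger opening in mm; "grasp_force": force on a finger pad.
Only numpy, scipy, OpenCV 4.12 (cv2) and the standard library are available. Lean on these libraries where they do the work, as an engineer would, in place of code of your own. Each camera call takes 0.05 s, during which the arm holds its last target. There are 200 camera calls.

TASK

Get the tube-post carrier on the desk ready to send: lift out the flat cold pack that came back in it and lay it flat in the steel return tray, then lay every specimen transport tube from the counter crosswise in the carrier, one to a groove of its dark insert, flat on the groove's floor. When all are in, shut the lid fully, and only then turn the lock collar by its tab all the way over to the locked mark. Leave the hand-gel bottle and the specimen pot where they stand, and let go of everything.

Things in the scene. Friction and masses are not known exactly. Their poses are not given: they have to be found in the camera images.
- carrier: tube-post carrier in a desk cradle, fixed: a grey cylinder 136 mm thick, 408 mm long over its heads, split lengthwise; its axis lies along its own y, 86 mm above the counter. Origin on the counter below its middle; x points to the hinge side, away from the robot, y to the lock-collar end. The lower half is an open trough, rim at z = 86 mm, 126 mm wide and 304 mm long inside.
- insert (a point): middle of the dark insert's groove floor (z = 58 mm), axes as the carrier. Five flat-floored crosswise grooves run along x, centred at y = -108, -54, 0, 54, 108 mm from here; each is 46 mm wide between 8 mm ribs 10 mm high (with a 56 mm finger gap in the middle of each rib) and takes one tube lying along x, either way round, centred on x = 0, its axis 15 mm above the floor.
- cold_pack: flat blue hard-shell cold pack 108 x 60 x 20 mm, 160 g, lying at first on the rib tops in the trough. Origin at its centre; x along its 108 mm side (about the carrier's x at first), y along its 60 mm side, z up. Either face may lie up in the tray. Can be taken from above across its 60 mm width.
- return_tray: shallow steel tray, fixed, 155 mm (its x) by 135 mm (its y), rim 24 mm high, walls and floor 4 mm thick. Origin at the centre of its underside. The cold pack has room in it lying flat with its long side along the tray's x.
- tube1: one of three to five alike white specimen transport tubes (None if absent), 92 mm long, 50 g, lying on the counter: round body 30 mm in diameter with a paper label, hexagonal screw cap (30 mm across flats, 35 mm over corners, 28 mm long) at its +x end. Origin on its axis at mid length, 15 mm above what it lies on; x runs along its axis. Take it from above across its axis at mid length.
- tube2: another such tube, as tube1 (None if absent)
- tube3: another such tube, as tube1 (None if absent)
- tube4: another such tube, as tube1 (None if absent)
- tube5: another such tube, as tube1 (None if absent)
- lid (a joint): angle of the lid, the carrier's upper half shell, hinged on the trough's far rim: 0 shut, grows as it opens; starts wide open at 1.6 to 1.85 (stop at 1.95). A friction hinge: it stays wherever it is left and takes 1 to 3 N at the lip to move.
- lid_lip (a point): point in the black grip lip on the lid's free edge, 158 mm from the hinge line: a flat tab 80 mm wide (along the carrier's y), 10 mm thick, standing out 30 mm from the shell's edge and ending 10 mm beyond this point. Shut, it points level towards the robot, 92 mm above the counter; open, it stands up. Pinch it across its thickness, fingers towards the hinge, or push it.
- lid_hinge (a point): point on the lid's hinge line at mid length, 86 mm above the counter; the line runs along the carrier's y. From here the lip point lies at -158 cos(lid) + 6 sin(lid) mm in the carrier's x and 158 sin(lid) + 6 cos(lid) mm in z.
- collar (a joint): angle of the aluminium lock collar round the carrier's +y end: 0 unlocked (tab 30 degrees short of the top on the robot's side), grows as the tab goes over the top, away from the robot, to its stop at 1.134 (tab 35 degrees past the top, at the broad white locked mark on the end disc). Starts at 0 to 0.12. It stays where it is left; about 1.5 N at the tab turns it.
- collar_tab (a point): point in the collar's black tab, 98 mm from the collar's axis. The tab stands out radially from the ring (76 mm radius) to 110 mm from the axis, is 12 mm thick around the ring and 30 mm wide along the axis. It can be pinched across its 12 mm or pushed.
- collar_axis (a point): point on the collar's axis, level with the tab, 86 mm above the counter and 176 mm from the carrier's middle; the axis is the carrier's y.
- gel_bottle: small hand-gel bottle, 38 mm in diameter, 95 mm high, standing among the tubes; leave it alone. Origin at the centre of its underside.
- specimen_pot: wide specimen pot with a screw lid, 56 mm in diameter, 66 mm high, standing near the tray; not for this carrier, leave it alone. Origin at the centre of its underside.
Mind the look-alikes: they are no part of the job. What is shaped like the tube2 but blue or yellow is not meant.

How it is judged (in metres and radians):
On the way, in this order (a step that is already met when the one before it is completed fails the run):
1. every tube present lies crosswise in a groove of the carrier's insert and the cold pack lies flat in the return tray (x of tube1 in the frame of carrier between -0.022 and 0.022 m and y of tube1 in the frame of carrier between -0.135 and 0.135 m and z of tube1 in the frame of carrier between 0.067 and 0.079 m and angle between the x axis of each of tube1, tube2, tube3, tube4, tube5 and the x axis of carrier, either way round below 0.25 rad and x of tube2 in the frame of carrier between -0.022 and 0.022 m and y of tube2 in the frame of carrier between -0.135 and 0.135 m and z of tube2 in the frame of carrier between 0.067 and 0.079 m and x of tube3 in the frame of carrier between -0.022 and 0.022 m and y of tube3 in the frame of carrier between -0.135 and 0.135 m and z of tube3 in the frame of carrier between 0.067 and 0.079 m and x of tube4 in the frame of carrier between -0.022 and 0.022 m and y of tube4 in the frame of carrier between -0.135 and 0.135 m and z of tube4 in the frame of carrier between 0.067 and 0.079 m and x of tube5 in the frame of carrier between -0.022 and 0.022 m and y of tube5 in the frame of carrier between -0.135 and 0.135 m and z of tube5 in the frame of carrier between 0.067 and 0.079 m and x of cold_pack in the frame of return_tray between -0.05 and 0.05 m and y of cold_pack in the frame of return_tray between -0.05 and 0.05 m and z of cold_pack in the frame of return_tray between 0.008 and 0.022 m and angle between the z axis of cold_pack and the z axis of return_tray, either way round below 0.12 rad), for 0.3 s.
2. the lid is fully shut while the collar is still unlocked (value of joint lid below 0.04 rad and value of joint collar below 0.4 rad), for 0.3 s.
3. the lock collar is turned to its locked mark with the lid shut (value of joint collar above 1.04 rad and value of joint lid below 0.04 rad), for 0.3 s.
At the end, for the whole second after the job is handed in: At rest: every tube present on the floor of a groove (within 22 mm of the carrier's centre line, 0.25 rad of crosswise, axis 67 to 79 mm up), the cold pack flat on the return tray's floor (within 50 mm of its middle, 0.12 rad of level), lid within 0.04 rad of shut, collar at 1.04 rad or more (all of step 1 and all of step 3 and linear speed of each of tube1, tube2, tube3, tube4, tube5, cold_pack below 0.02 m/s); the robot touches nothing.
It fails at once if the hand-gel bottle was moved more than 30 mm (distance of gel_bottle from where it was at the start of the episode above 0.03 m).
It fails at once if the specimen pot was moved more than 30 mm (distance of specimen_pot from where it was at the start of the episode above 0.03 m).
Of tube1, tube2, tube3, tube4, tube5 only 3 to 5 are there at a start; the rules pass over those that are not, and their reading is None.
At some moment in a run one of tube1, tube2, tube3, tube4, tube5, cold_pack may be knocked a few centimetres aside while the robot is not near it.
Once in a run the grip may slacken for a moment while it holds something.
It also fails if it takes over 210 s, if anything falls off the work surface, if the arm or the gripper's body presses on something with over 40 N, if the wrist force passes 120 N, or if a joint passes its speed limit or range.

## Working session

There is one attempt and no reset: what is moved stays moved. The work goes in short steps, Python scripts to look and compute and a shell command to move; the robot and the scene stay as the last step left them, time stands still between calls to the robot, and variables do not carry over. Pictures are saved under pics/ and viewed, at most 14 in all, crops included, and the job is handed in when it is done.

```bash
mkdir -p pics
cat > h.py <<'E'
import numpy as np, cv2, json
from scipy.spatial.transform import Rotation as R
from workcell import get_obs, get_image, camera_params
def snap(n):
    P=camera_params(n); im,d=get_image(n)
    K=np.array(P["camera_matrix"]);T=np.array(P["extrinsics"])
    np.savez('last_%s.npz'%n,im=im,d=d,K=K,T=T)
    return im,d,K,T
def load(n):
    z=np.load('last_%s.npz'%n); return z['im'],z['d'],z['K'],z['T']
def cloud(d,K,T):
    v,u=np.indices(d.shape); p=np.stack([(u-K[0,2])/K[0,0]*d,(v-K[1,2])/K[1,1]*d,d],-1)
    return p@T[:3,:3].T+T[:3,3]
def proj(p,K,T):
    c=(np.asarray(p,float)-T[:3,3])@T[:3,:3]; q=c@K.T; return q[...,:2]/q[...,2:]
def ray(u,v,z,K,T):
    r=T[:3,:3]@np.linalg.solve(K,[u,v,1.]); return T[:3,3]+r*(z-T[2,3])/r[2]
def save(im,n): cv2.imwrite('pics/'+n,im[...,::-1])
E
python3 - <<'E'
from h import *
o=get_obs(); print(o)
for n in('top','scene'):
    im,d,K,T=snap(n); save(im,n+'0.png'); print(n,K.tolist(),T.round(3).tolist(),(d>0).mean())
E
```

```text
{'t': 0.0, 'qpos': array([-1.21899223e+00,  4.23803534e-01,  1.63067431e+00, -2.43848428e-05,
        1.08858089e+00, -1.89932638e-02]), 'qvel': array([ 0.00041691, -0.00102958, -0.00165019, -0.00184033, -0.00020556,
        0.00075383]), 'joint_torque': array([ 1.17701718e-03, -5.44619465e+01, -2.73670989e+01,  6.45012874e-02,
        2.27942172e-02, -1.11659938e-04]), 'ee_pos': array([ 226.29516727, -581.97074791,  194.83117371]), 'orientation': array([-3.08633382e+00, -5.78867753e-01,  4.14717078e-04]), 'ft_force': array([ 0.54746089,  0.31711393, -0.22920274]), 'moment': array([0.06056862, 0.02108471, 0.00171057]), 'grasp_force': 0.0, 'width': 87.99455375136164}
top [[442.00408928355273, 0.0, 315.3884001340222], [0.0, 442.00408928355273, 240.42075225593962], [0.0, 0.0, 1.0]] [[-0.014, -0.992, 0.124, 387.292], [-1.0, 0.012, -0.019, 82.536], [0.017, -0.124, -0.992, 1069.704], [0.0, 0.0, 0.0, 1.0]] 0.9958561197916667
scene [[440.76355199847444, 0.0, 319.4270988543806], [0.0, 440.76355199847444, 240.255599113314], [0.0, 0.0, 1.0]] [[0.989, -0.109, 0.102, 415.438], [-0.149, -0.67, 0.727, -579.683], [-0.011, -0.735, -0.678, 766.477], [0.0, 0.0, 0.0, 1.0]] 0.9960970052083333
```

View pics/top0.png

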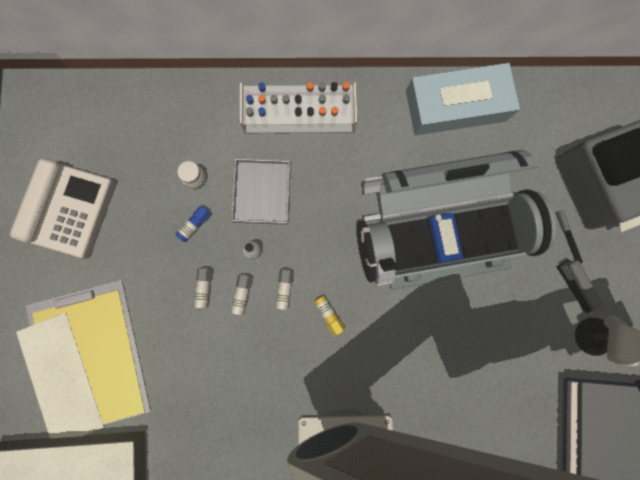

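View pics/scene0.png

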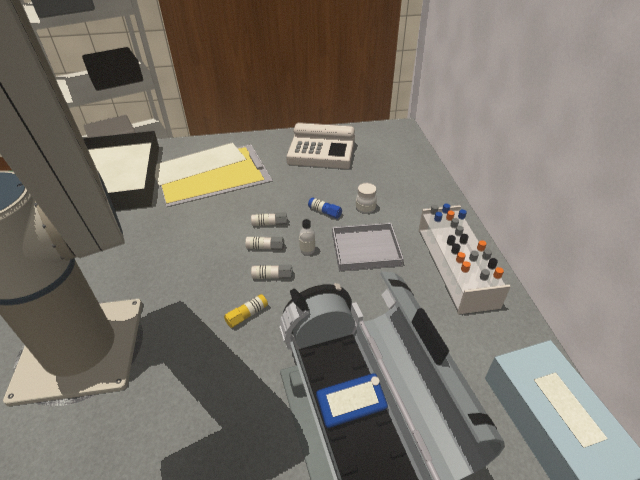

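The top view shows candidates for "tube": white ones at (202,287), (241,293) and (284,288), which are wanted. Blue (193,223) and yellow (328,314) are look-alikes, and the rack vials at (300,95) aren't tubes. The cold pack is at (447,237), the tray at (261,190), the gel bottle at (252,248) and the pot at (190,173). The collar is at the left end, around (368,250).

Run:
```python
from h import *
im,d,K,T=load('top'); p=cloud(d,K,T); hsv=cv2.cvtColor(im,cv2.COLOR_RGB2HSV)
def roi(m,x0,y0,x1,y1):
    o=np.zeros(m.shape,bool); o[y0:y1,x0:x1]=m[y0:y1,x0:x1]; return o
def rect(m,name,show=True):
    q=p[m][:,:2].astype(np.float32); r=cv2.minAreaRect(q); b=cv2.boxPoints(r)
    e=b[1]-b[0]; f=b[2]-b[1]
    if np.hypot(*f)>np.hypot(*e): e=f
    a=np.arctan2(e[1],e[0])
    print(name,'c',np.round(r[0],1),'size',np.round(r[1],1),'ang',round(float(np.degrees(a)),1),'zmed',np.median(p[m][:,2]).round(1),m.sum())
z=p[...,2]
print('counter z',np.median(z[300:340,200:300]), np.median(z[200:230,310:340]))
n,l,s,c=cv2.connectedComponentsWithStats(((z>8)&(z<45)).astype(np.uint8))
for i in range(1,n):
    if 40<s[i,4]<6000 and c[i][1]<340 and c[i][0]<360: rect(l==i,'obj px %d,%d'%tuple(c[i]))
for nm,(x0,y0,x1,y1) in dict(bottle=(236,232,264,262),pot=(175,155,208,192)).items():
    m=roi(z>50,x0,y0,x1,y1); rect(m,nm)
blue=(hsv[...,0]>100)&(hsv[...,0]<125)&(hsv[...,1]>120)
m=roi(blue,425,200,470,270); m=cv2.morphologyEx(m.astype(np.uint8),cv2.MORPH_CLOSE,np.ones((15,15)))>0
rect(m,'pack')
m=roi((z>52)&(z<72)&(hsv[...,2]<70),350,170,560,290);rect(m,'insert')
m=roi((z>20)&(z<28),225,150,300,230);rect(m,'tray')
# carrier crop + height picture
a=cv2.resize(im[140:300,340:580],None,fx=3,fy=3,interpolation=cv2.INTER_CUBIC); save(a,'car.png')
b=cv2.resize(im[190:330,160:360],None,fx=4,fy=4,interpolation=cv2.INTER_CUBIC); save(b,'tub.png')
```

```text
counter z -0.45678306028162297 -0.5332432721576197
obj px 280,128 c [801.7 144.2] size [164.2  19.9] ang 89.5 zmed 9.6 256
obj px 329,127 c [802.7  22.1] size [60.  21.2] ang 88.9 zmed 9.2 110
obj px 349,127 c [802.9 -19.1] size [39.3 18.4] ang 81.7 zmed 10.3 57
obj px 259,189 c [642.  193.6] size [135.3 156.1] ang -2.7 zmed 22.0 590
obj px 73,212 c [594.8 639. ] size [131.4 200. ] ang -17.6 zmed 34.8 4832
obj px 197,180 c [671.5 348.9] size [34.3 56.6] ang -40.0 zmed 34.2 185
obj px 192,223 c [562.7 355.8] size [34.1 93.3] ang -38.6 zmed 27.1 522
obj px 202,287 c [410.5 332. ] size [33.5 93.5] ang -5.5 zmed 26.7 542
obj px 283,288 c [403.6 139.1] size [34.4 93.5] ang -7.5 zmed 26.9 529
obj px 240,293 c [393.2 240.2] size [33.9 93.5] ang -11.0 zmed 27.1 539
obj px 73,299 c [387.2 633.7] size [22.6 91.4] ang -75.2 zmed 13.8 343
obj px 329,315 c [341.6  33.3] size [93.7 34.2] ang 30.4 zmed 26.9 540
bottle c [442.6 159.5] size [186.8  35.5] ang 44.5 zmed 67.2 213
pot c [545.1 225.4] size [425.2  47.6] ang 44.8 zmed 65.3 391
pack c [480.5 -84.2] size [107.  366.8] ang -77.0 zmed 87.2 1149
insert c [ 509.8 -228.2] size [130.7 376.9] ang -80.9 zmed 57.7 4651
tray c [642.2 193.5] size [135.2 155.8] ang -2.7 zmed 23.1 386
```

View pics/car.png

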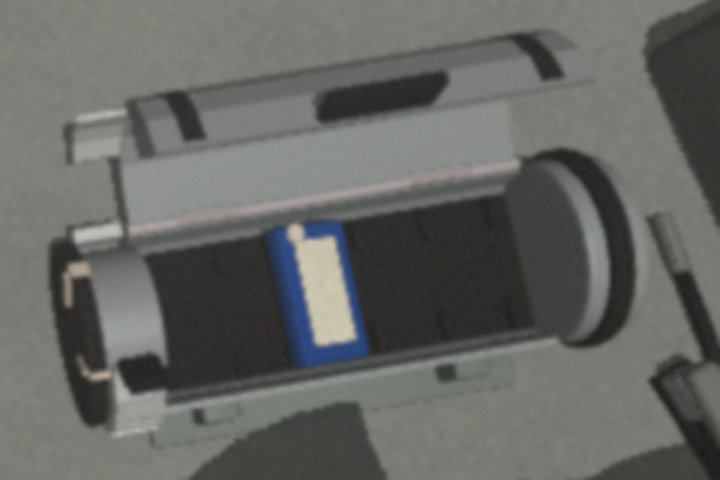

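View pics/tub.png

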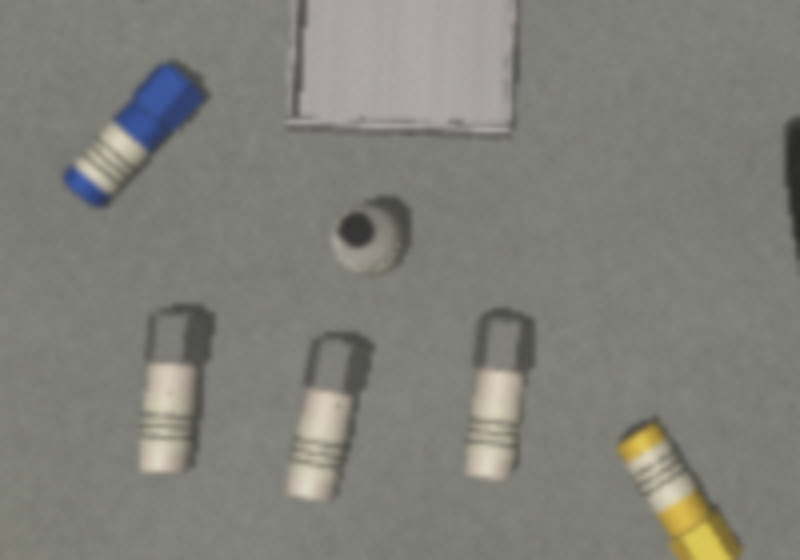

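The crops show three white tubes with grey caps at top-view pixels (202,287), (241,293) and (284,288). The carrier's tab is at crop (140,372), on the robot's side. Next I'll get the carrier frame from its planes.

Run:
```python
from h import *
im,d,K,T=load('top'); p=cloud(d,K,T); hsv=cv2.cvtColor(im,cv2.COLOR_RGB2HSV); z=p[...,2]
def at(cx,cy): return int(340+cx/3),int(140+cy/3)
def pl(u0,v0,u1,v1,nm):
    q=p[v0:v1,u0:u1].reshape(-1,3); q=q[q[:,2]>20]; c=np.median(q,0)
    for _ in range(5):
        k=q[np.argsort(np.abs((q-c)@np.linalg.svd(q-c,full_matrices=False)[2][2]))[:int(len(q)*.9)]]; q=k; c=k.mean(0)
    n=np.linalg.svd(q-c)[2][2]; print(nm,c.round(1),n.round(3),np.std((q-c)@n).round(2), 'yawdeg',np.degrees(np.arctan2(n[0],n[1])).round(2),len(q))
u0,v0=at(530,210);u1,v1=at(565,310);pl(u0,v0,u1,v1,'head inner')
u0,v0=at(66,290);u1,v1=at(90,350);pl(u0,v0,u1,v1,'end disc')
# rim points
for nm,u_range in (('cols',range(395,520,10)),):
    for u in u_range:
        col=p[160:300,u]; s=[(160+i,*col[i].round(0).astype(int)) for i in range(140) if 82<col[i,2]<95]
        print(u,[(a,x,y,zz) for a,x,y,zz in s][:8])
```

```text
head inner [ 538.3 -399.9   97.5] [ 0.157 -0.987  0.017] 0.44 yawdeg 170.97 233
end disc [489.9 -41.2 120.8] [-0.164  0.987  0.005] 0.29 yawdeg -9.41 93
395 [(198, np.int64(604), np.int64(-117), np.int64(94)), (199, np.int64(602), np.int64(-117), np.int64(92)), (200, np.int64(600), np.int64(-117), np.int64(92)), (201, np.int64(597), np.int64(-117), np.int64(93)), (202, np.int64(595), np.int64(-117), np.int64(92)), (203, np.int64(594), np.int64(-118), np.int64(85)), (204, np.int64(591), np.int64(-117), np.int64(91)), (205, np.int64(589), np.int64(-118), np.int64(87))]
405 [(193, np.int64(615), np.int64(-140), np.int64(94)), (196, np.int64(608), np.int64(-140), np.int64(93)), (197, np.int64(606), np.int64(-140), np.int64(91)), (198, np.int64(604), np.int64(-140), np.int64(93)), (199, np.int64(601), np.int64(-140), np.int64(95)), (200, np.int64(599), np.int64(-140), np.int64(93)), (201, np.int64(598), np.int64(-141), np.int64(87)), (202, np.int64(595), np.int64(-140), np.int64(90))]
415 [(193, np.int64(615), np.int64(-163), np.int64(92)), (196, np.int64(609), np.int64(-163), np.int64(91
[... 3825 characters left out ...]
71), np.int64(92)), (180, np.int64(643), np.int64(-371), np.int64(93)), (181, np.int64(641), np.int64(-370), np.int64(94)), (182, np.int64(639), np.int64(-371), np.int64(92)), (183, np.int64(637), np.int64(-372), np.int64(90)), (184, np.int64(635), np.int64(-372), np.int64(88))]
515 [(194, np.int64(612), np.int64(-394), np.int64(88)), (195, np.int64(608), np.int64(-392), np.int64(92)), (198, np.int64(601), np.int64(-391), np.int64(93)), (200, np.int64(597), np.int64(-391), np.int64(92)), (201, np.int64(595), np.int64(-392), np.int64(90)), (202, np.int64(592), np.int64(-391), np.int64(92)), (203, np.int64(590), np.int64(-391), np.int64(90)), (204, np.int64(588), np.int64(-391), np.int64(91))]
```

Run:
```python
from h import *
im,d,K,T=load('top'); p=cloud(d,K,T); z=p[...,2]
a=np.radians(9.2); X=p[...,0]*np.cos(a)+p[...,1]*np.sin(a); Y=-p[...,0]*np.sin(a)+p[...,1]*np.cos(a)
for x in range(380,600,4):
    m=(X>x)&(X<x+4)&(Y>-440)&(Y<-330)&(z>-5)
    if m.sum()>5: print(x+2,np.percentile(z[m],[10,50,90]).round(0),end='; ')
print()
for y in range(-480,-170,4):
    m=(Y>y)&(Y<y+4)&(X>410)&(X<425)
    m2=(Y>y)&(Y<y+4)&(X>478)&(X<500)
    print(y+2,[np.median(z[k]).round(0) if k.sum()>3 else None for k in (m,m2)],end='; ')
```

```text
382 [ 8. 10. 12.]; 386 [ 7. 10. 12.]; 390 [ 7. 11. 49.]; 394 [ 7. 10. 51.]; 398 [ 7. 11. 51.]; 402 [ 8. 52. 86.]; 406 [82. 85. 88.]; 410 [63. 70. 79.]; 414 [54. 57. 60.]; 418 [53. 56. 61.]; 422 [56. 58. 76.]; 426 [55. 58. 74.]; 430 [55. 58. 70.]; 434 [56. 59. 73.]; 438 [55. 59. 70.]; 442 [56. 59. 70.]; 446 [55. 58. 61.]; 450 [55. 58. 74.]; 454 [55. 58. 61.]; 458 [55. 58. 62.]; 462 [55. 58. 73.]; 466 [55. 58. 75.]; 470 [55. 57. 61.]; 474 [55. 58. 61.]; 478 [55. 57. 76.]; 482 [55. 58. 62.]; 486 [55. 58. 62.]; 490 [56. 58. 77.]; 494 [55. 58. 61.]; 498 [55. 58. 65.]; 502 [55. 59. 71.]; 506 [55. 58. 77.]; 510 [55. 58. 69.]; 514 [56. 58. 70.]; 518 [56. 59. 77.]; 522 [56. 58. 68.]; 526 [53. 56. 61.]; 530 [56. 60. 67.]; 534 [69. 78. 86.]; 538 [85. 88. 91.]; 542 [89. 91. 93.]; 546 [88. 90. 92.]; 550 [87. 89. 91.]; 554 [86. 89. 91.]; 558 [86. 88. 90.]; 562 [86. 88. 91.]; 566 [ 86.  89. 215.]; 570 [ 89. 216. 222.]; 574 [ 91. 217. 237.]; 578 [ 92. 214. 248.]; 582 [ 93.  98. 248.]; 586 [ 95.  98. 215.]; 590 [ 96. 100. 211.]; 594 [207. 208. 210.]; 598 [203. 204. 206.]; 
-478 [np.float64(75.0), np.
[... 2546 characters left out ...]
[np.float64(57.0), np.float64(58.0)]; -234 [np.float64(58.0), np.float64(57.0)]; -230 [np.float64(57.0), np.float64(58.0)]; -226 [np.float64(58.0), np.float64(57.0)]; -222 [np.float64(57.0), np.float64(57.0)]; -218 [np.float64(59.0), np.float64(58.0)]; -214 [np.float64(57.0), np.float64(58.0)]; -210 [np.float64(57.0), np.float64(57.0)]; -206 [np.float64(57.0), np.float64(58.0)]; -202 [np.float64(58.0), np.float64(57.0)]; -198 [np.float64(58.0), np.float64(58.0)]; -194 [np.float64(60.0), np.float64(57.0)]; -190 [np.float64(64.0), None]; -186 [np.float64(59.0), None]; -182 [None, None]; -178 [None, np.float64(141.0)]; -174 [None, np.float64(141.0)]; -170 [np.float64(137.0), np.float64(140.0)];
```

```bash
cat >> h.py <<'E'
A=np.radians(9.2); C0=np.array([518.4,-248.8,0]); CR=R.from_euler('z',A)
def car(p): return C0+CR.apply(p)
def incar(p): return CR.inv().apply(np.asarray(p)-C0)
def down(deg,tiltx=0):  # tool x heading deg, pointing down, then turn tiltx about tool x
    c,s=np.cos(np.radians(deg)),np.sin(np.radians(deg))
    return R.from_matrix(np.array([[c,s,0],[s,-c,0],[0,0,-1.]]))*R.from_rotvec([tiltx,0,0],degrees=True)
def pose(): o=get_obs(); return o['ee_pos'],R.from_rotvec(o['orientation'])
def go(pts,rot=None):
    """tool-axes shifts (mm) through pts at present orientation, then twist to rot"""
    p,r=pose(); q=p; print('at',p.round(1),'head',np.degrees(np.arctan2(*r.as_matrix()[[1,0],0])).round(1))
    for t in pts:
        t=np.asarray(t,float); v=r.inv().apply(t-q); print('shift mm',v.round(1),'rows>=',round(np.linalg.norm(v)/38,1)); q=t
    if rot is not None: print('twist deg',np.degrees((r.inv()*rot).as_rotvec()).round(2))
E
python3 - <<'E'
from h import *
go([car([-30,10,360])],down(9.2))
E
```

```text
at [ 226.3 -582.   194.9] head 21.2
shift mm [ 365.7 -221.  -164.8] rows>= 12.1
twist deg [-8.000e-02  1.000e-02  1.204e+01]
```

```bash
python3 -m creep '{"delta_pos":[[0.0,0,-0.038],[0,0,-0.038],[0.023,-0.0138,-0.0055],[0.023,-0.0138,-0.0055],[0.023,-0.0138,-0.0055],[0.023,-0.0138,-0.0055],[0.023,-0.0138,-0.0055],[0.023,-0.0138,-0.0055],[0.023,-0.0138,-0.0055],[0.023,-0.0138,-0.0055],[0.023,-0.0138,-0.0055],[0.023,-0.0138,-0.0055],[0.023,-0.0138,-0.0055],[0.023,-0.0138,-0.0055],[0.023,-0.0138,-0.0055],[0.023,-0.0138,-0.0055],[0.023,-0.0138,-0.0055],[0.023,-0.0138,-0.0055],[0,0,0],[0,0,0]],"twist":[[0,0,0],[0,0,0],[0,0,0],[0,0,0],[0,0,0],[0,0,0],[0,0,0],[0,0,0],[0,0,0],[0,0,0],[0,0,0],[0,0,0],[0,0,0],[0,0,0],[0,0,0],[0,0,0],[0,0,0],[0,0,0],[0,0,6],[0,0,6]]}'
python3 - <<'E'
from h import *
im,d,K,T=snap('wrist'); save(im,'w1.png'); print(T.round(2).tolist(),pose()[0])
im,d,K,T=snap('top'); p=cloud(d,K,T); z=p[...,2]
E
```

```text
t: 1.77
ee_pos: [490.3, -242.0, 359.5]
orientation: [-3.132, -0.25, 0.0]
ft_force: [-1.4, -0.3, 0.5]
width: 87.8
grasp_force: 0.0
[[0.16, -0.95, -0.27, 562.53], [-0.99, -0.15, -0.04, -230.68], [0.0, 0.27, -0.96, 548.45], [0.0, 0.0, 0.0, 1.0]] [ 489.81358232 -242.4527352   359.31363351]
```

View pics/w1.png

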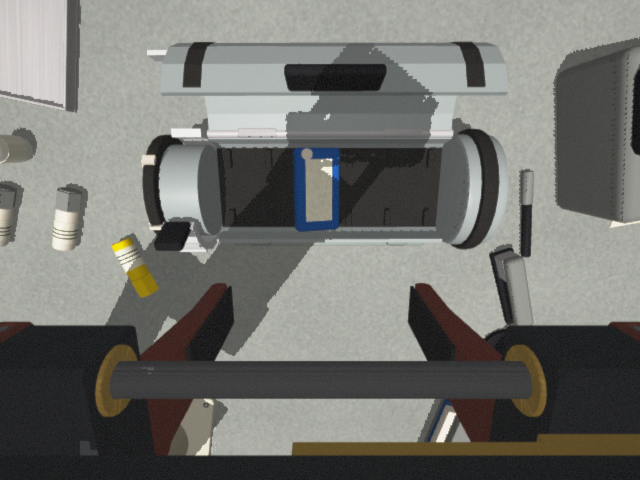

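The wrist view shows the pack at (317,190) in the trough, the collar tab at (172,236) on the robot's side and the lid lip at (335,77). The other wanted tube is at (67,218) and the yellow look-alike at (135,266).

Run:
```python
from h import *
im,d,K,T=load('wrist'); p=cloud(d,K,T); q=incar(p.reshape(-1,3)).reshape(p.shape); X,Y,Z=q[...,0],q[...,1],q[...,2]
hsv=cv2.cvtColor(im,cv2.COLOR_RGB2HSV)
m=np.zeros(d.shape,np.uint8); b=((hsv[...,0]>100)&(hsv[...,0]<128)&(hsv[...,1]>110)).astype(np.uint8); m[140:240,285:350]=b[140:240,285:350]
m=cv2.morphologyEx(m,cv2.MORPH_CLOSE,np.ones((25,25)))>0
w=q[m]; n,c=None,None
top=w[w[:,2]>70]; c=top.mean(0); n=np.linalg.svd(top-c)[2][2]; print('pack plane',c,n,'tilt',np.degrees(np.arctan2(n[1],n[2])))
box=cv2.minAreaRect(top[:,:2].astype(np.float32)); print(box)
# y profile of ribs, x bands outside finger gap
for x0,x1 in((-52,-32),(32,50)):
    print([(y,int(np.median(Z[k]))) for y in range(-160,161,4) if (k:=(X>x0)&(X<x1)&(Y>y-2)&(Y<y+2)).sum()>3])
print('x',[(x,int(np.median(Z[k]))) for x in range(-84,110,4) if (k:=(X>x-2)&(X<x+2)&(Y>-120)&(Y<-40)).sum()>3])
for nm,(u0,v0,u1,v1) in dict(tab=(155,225,190,250),lip=(285,64,386,92)).items():
    k=np.zeros(d.shape,bool);k[v0:v1,u0:u1]=hsv[v0:v1,u0:u1,2]<70
    print(nm,np.percentile(q[k],[5,50,95],axis=0).round(0).tolist())
```

```text
pack plane [ 0.77690125 18.60989775 88.49964848] [-0.02718308 -0.98589526  0.1651412 ] tilt -80.49101618987528
((-2.68658447265625, 15.790002822875977), (106.10676574707031, 60.37067794799805), 0.39947760105133057)
[(-160, 144), (-156, 142), (-152, 101), (-148, 58), (-144, 57), (-140, 67), (-136, 67), (-132, 63), (-128, 58), (-124, 57), (-120, 57), (-116, 57), (-112, 57), (-108, 57), (-104, 57), (-100, 58), (-96, 57), (-92, 58), (-88, 58), (-84, 67), (-80, 67), (-76, 58), (-72, 58), (-68, 57), (-64, 57), (-60, 57), (-56, 57), (-52, 57), (-48, 57), (-44, 58), (-40, 58), (-36, 455), (-32, 406), (-28, 67), (-24, 59), (-20, 57), (-16, 57), (-12, 77), (-8, 79), (-4, 80), (0, 82), (4, 84), (8, 84), (12, 86), (16, 87), (20, 88), (24, 90), (28, 91), (32, 91), (36, 92), (40, 92), (44, 88), (48, 58), (52, 57), (56, 454), (60, 58), (64, 57), (68, 57), (72, 57), (76, 61), (80, 67), (84, 66), (88, 57), (92, 57), (96, 57), (100, 57), (104, 57), (108, 57), (112, 57), (116, 57), (120, 57), (124, 57), (128, 57), (132, 67), (136, 67), (140, 57), (144, 57), (148, 57), (152, 100), (156, 140), (160, 158)
[... 841 characters left out ...]
148, 57), (152, 97), (156, 122), (160, 123)]
x [(-84, 50), (-80, 50), (-72, 86), (-68, 85), (-64, 70), (-60, 57), (-56, 57), (-52, 57), (-48, 57), (-44, 58), (-40, 58), (-36, 58), (-32, 58), (-28, 58), (-24, 57), (-20, 58), (-16, 435), (-12, 57), (-8, 491), (-4, 490), (0, 490), (4, 484), (8, 480), (12, 57), (16, 57), (20, 57), (24, 57), (28, 58), (32, 58), (36, 58), (40, 58), (44, 58), (48, 58), (52, 56), (56, 61), (60, 79), (64, 88), (68, 91), (72, 90), (76, 89), (80, 89), (84, 89), (88, 89), (92, 90), (96, 217), (100, 217), (104, 215), (108, 213)]
tab [[-54.0, 160.0, 158.0], [-43.0, 173.0, 176.0], [-35.0, 187.0, 185.0]]
lip [[97.0, -36.0, 222.0], [102.0, -1.0, 246.0], [111.0, 34.0, 249.0]]
```

```bash
cat >> h.py <<'E'
C0=C0+CR.apply([-2,-1,0])
E
python3 - <<'E'
from h import *
p,r=pose(); rot=down(9.2,17.5); print('twist',np.degrees((r.inv()*rot).as_rotvec()).round(2))
t=car([-14,19.7,75]); a=t-rot.apply([0,0,60]); q=p
for g in (a,t): print(rot.inv().apply(g-q).round(1)); q=g
E
```

```text
twist [17.48  0.04  0.03]
[ 11.6  77.7 213.5]
[-0. -0. 60.]
```

```bash
python3 -m creep '{"delta_pos":[[0,0,0],[0,0,0],[0,0,0],[0.0017,0.0111,0.0305],[0.0017,0.0111,0.0305],[0.0017,0.0111,0.0305],[0.0017,0.0111,0.0305],[0.0017,0.0111,0.0305],[0.0017,0.0111,0.0305],[0.0017,0.0111,0.0305],[0,0,0],[0,0,0]],"twist":[[5.83,0,0],[5.83,0,0],[5.83,0,0],[0,0,0],[0,0,0],[0,0,0],[0,0,0],[0,0,0],[0,0,0],[0,0,0],[0,0,0],[0,0,0]]}' 0.82
python3 - <<'E'
from h import *
p,r=pose(); rot=down(9.2,17.5); print('twist',np.degrees((r.inv()*rot).as_rotvec()).round(2))
t=car([-14,19.7,75]); print(r.inv().apply(t-p).round(1), get_obs()['width'])
im,d,K,T=snap('wrist'); save(im,'w2.png')
E
```

```text
t: 2.87
ee_pos: [501.6, -250.7, 131.4]
orientation: [-2.825, -0.23, 0.039]
ft_force: [0.1, -0.7, 0.6]
width: 72.0
grasp_force: 0.0
twist [-0.17  0.17  0.09]
[ 1.1  0.  59.2] 72.00655008545337
```

View pics/w2.png

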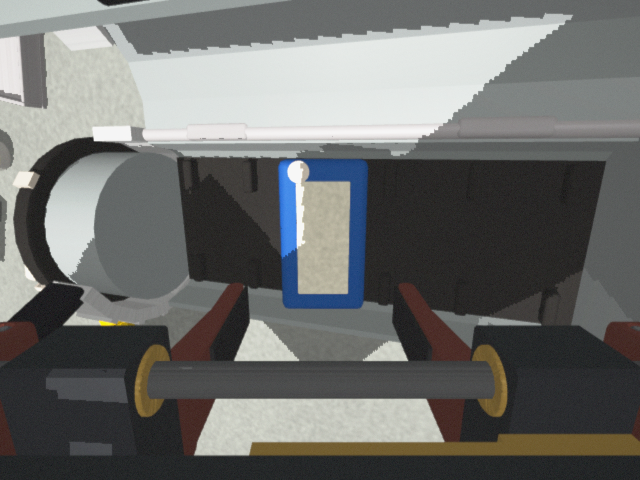

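The pack at (322,235) is centred between the fingers (247 to 397), so I can descend and grip.

```bash
python3 -m creep '{"delta_pos":[[0,0,0.015],[0,0,0.015],[0,0,0.015],[0,0,0.009],[0,0,0.005],[0,0,0]],"twist":[[0,0,0],[0,0,0],[0,0,0],[0,0,0],[0,0,0],[0,0,0]]}' && python3 -m creep '{"delta_pos":[[0,0,0],[0,0,0],[0,0,0],[0,0,0],[0,0,0],[0,0,0]],"twist":[[0,0,0],[0,0,0],[0,0,0],[0,0,0],[0,0,0],[0,0,0]]}' 0
python3 -m creep '{"delta_pos":[[0,0,-0.01],[0,0,-0.02],[0,0,-0.03],[0,0,-0.03],[0,0,-0.03],[0,0,-0.03],[0,0,-0.03],[0,0,0],[0,0,0],[0,0,0]],"twist":[[0,0,0],[0,0,0],[0,0,0],[0,0,0],[0,0,0],[0,0,0],[0,0,0],[-5.83,0,0],[-5.83,0,0],[-5.83,0,0]]}'
python3 - <<'E'
from h import *
tr=R.from_euler('z',-2.7,degrees=True); c=np.array([642.2,193.5,0])
# tray long side runs along world y?
t=c
go([np.array([642,193,230])])
E
```

```text
t: 3.42
ee_pos: [500.3, -233.8, 77.0]
orientation: [-2.828, -0.23, 0.034]
ft_force: [-0.8, 0.4, 0.6]
width: 72.0
grasp_force: 0.0
t: 3.92
ee_pos: [500.1, -233.9, 76.5]
orientation: [-2.828, -0.229, 0.035]
ft_force: [0.2, 0.0, -0.5]
width: 35.4
grasp_force: 0.0
t: 4.75
ee_pos: [509.3, -288.6, 250.0]
orientation: [3.125, 0.25, 0.005]
ft_force: [-0.4, 0.4, -1.2]
width: 0.4
grasp_force: 0.0
at [ 509.3 -288.6  250. ] head 9.2
shift mm [ 207.7 -454.5   17.7] rows>= 13.2
```

```bash
python3 -m creep '{"delta_pos":[[0,0,0],[0,0,0],[0,0,0]],"twist":[[0,0,0],[0,0,0],[0,0,0]]}' 1
python3 - <<'E'
from h import *
im,d,K,T=snap('wrist'); save(im,'w3.png')
p=cloud(d,K,T); q=incar(p.reshape(-1,3)).reshape(p.shape); X,Y,Z=q[...,0],q[...,1],q[...,2]
for x0,x1 in((-40,-20),(-20,0),(10,35)):
    print([(y,int(np.median(Z[k]))) for y in range(-60,61,4) if (k:=(X>x0)&(X<x1)&(Y>y-2)&(Y<y+2)&(Z<120)).sum()>3])
E
```

```text
t: 5.0
ee_pos: [508.9, -287.3, 248.6]
orientation: [-3.13, -0.253, -0.0]
ft_force: [0.4, -0.4, 0.0]
width: 17.0
grasp_force: 0.0
[(-60, 57), (-56, 57), (-52, 57), (-48, 57), (-44, 57), (-40, 57), (-36, 57), (-32, 58), (-28, 61), (-24, 58), (-20, 57), (-16, 57), (-12, 76), (-8, 78), (-4, 80), (0, 82), (4, 84), (8, 85), (12, 86), (16, 87), (20, 88), (24, 90), (28, 91), (32, 91), (36, 92), (40, 92), (44, 90), (52, 57), (56, 57), (60, 57)]
[(-60, 57), (-56, 57), (-52, 57), (-48, 57), (-44, 57), (-40, 57), (-36, 57), (-32, 57), (-28, 57), (-24, 57), (-20, 57), (-16, 57), (-12, 75), (-8, 78), (-4, 80), (0, 82), (4, 83), (8, 85), (12, 86), (16, 87), (20, 88), (24, 89), (28, 91), (32, 91), (36, 92), (40, 92), (44, 90), (48, 81), (52, 57), (56, 57), (60, 57)]
[(-60, 57), (-56, 57), (-52, 57), (-48, 57), (-44, 58), (-40, 57), (-36, 57), (-32, 57), (-28, 58), (-24, 58), (-20, 58), (-16, 57), (-12, 76), (-8, 79), (-4, 80), (0, 82), (4, 83), (8, 85), (12, 86), (16, 87), (20, 88), (24, 89), (28, 91), (32, 91), (36, 92), (40, 92), (44, 90), (48, 80), (52, 58), (56, 57), (60, 57)]
```

View pics/w3.png

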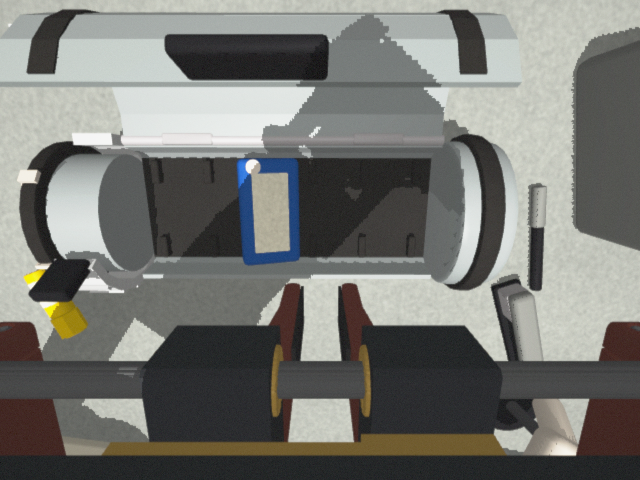

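Run:
```python
from h import *
im,d,K,T=load('wrist'); p,r=pose()
print(p,proj([p,p-r.apply([0,0,19])],K,T))
P=cloud(d,K,T); L=r.inv().apply((P-p).reshape(-1,3)).reshape(P.shape)
for v,u in ((288,296),(288,345),(295,293),(295,350),(320,288),(320,350),(350,285)): print(v,u,L[v,u].round(1),d[v,u])
m=(np.abs(L[...,1])<90)&(L[...,2]<60)&(d>0); print('max z',[np.percentile(L[...,2][m&(L[...,2]<30)],[50,90,99,99.9])])
```

```text
[ 508.8827184  -287.71957965  248.21080779] [[320.34429752 283.6672263 ]
 [320.37132974 296.87750718]]
288 296 [ 10.8 -11.5 -33.6] 166.67944
288 345 [ 11.1  11.6 -34.3] 165.95216
295 293 [ 11.  -12.3 -42.5] 158.0872
295 350 [ 11.3  13.2 -43.2] 157.27911
320 288 [ 10.5 -12.5 -65.7] 135.79825
320 350 [ 10.8  11.3 -66.3] 135.21712
350 285 [ 10.6 -11.6 -87.3] 114.992424
max z [array([-125.63912225,   -0.91551117,   29.25501529,   29.92634354])]
```

Run:
```python
from h import *
im,d,K,T=load('wrist'); p,r=pose()
P=cloud(d,K,T); L=r.inv().apply((P-p).reshape(-1,3)).reshape(P.shape)
for u in (292,297,300,343,350):
  print(u,[(v,L[v,u].round(0).astype(int).tolist()) for v in range(276,296,2)])
# expected tip front corner
for z in (0,-10,-20,-30): print(z,proj(p+r.apply([10.5,10,z]),K,T).round(0))
```

```text
292 [(276, [-54, -30, 161]), (278, [-56, -30, 163]), (280, [-91, -37, 249]), (282, [-94, -37, 250]), (284, [11, -14, -29]), (286, [11, -14, -30]), (288, [11, -13, -34]), (290, [11, -13, -37]), (292, [11, -13, -39]), (294, [11, -13, -41])]
297 [(276, [-54, -24, 162]), (278, [-57, -25, 163]), (280, [-91, -31, 248]), (282, [-94, -31, 249]), (284, [11, -11, -30]), (286, [11, -11, -32]), (288, [11, -11, -33]), (290, [11, -11, -36]), (292, [11, -11, -39]), (294, [11, -11, -42])]
300 [(276, [-53, -21, 161]), (278, [-56, -21, 162]), (280, [-91, -27, 249]), (282, [-94, -27, 249]), (284, [-97, -27, 249]), (286, [-99, -27, 248]), (288, [-102, -27, 249]), (290, [9, -10, -33]), (292, [9, -10, -35]), (294, [10, -9, -38])]
343 [(276, [-54, 24, 162]), (278, [-56, 24, 162]), (280, [-91, 30, 248]), (282, [-94, 30, 248]), (284, [11, 11, -29]), (286, [11, 11, -32]), (288, [11, 11, -34]), (290, [11, 10, -37]), (292, [11, 10, -40]), (294, [11, 10, -41])]
350 [(276, [-54, 32, 162]), (278, [-56, 32, 162]), (280, [-91, 39, 248]), (282, [-94, 40, 250]), (284, [11, 14, -29]), (286, [11, 14, -31]), (288, [11, 14, -35]), (290, [11, 14, -37]), (292, [11, 14, -39]), (294, [11, 13, -41])]
0 [338. 266.]
-10 [339. 272.]
-20 [340. 279.]
-30 [341. 286.]
```

The fingertips show about 29 mm behind the reported TCP, which explains the empty grip. I'll redo it about 25 mm deeper, watching the force.

Run:
```python
from h import *
p,r=pose(); rot=down(9.2,17.5); print('twist',np.degrees((r.inv()*rot).as_rotvec()).round(2))
t=car([-14,19.7,75]); a=t-rot.apply([0,0,40]); print(rot.inv().apply(a-p).round(1))
```

```text
twist [17.42 -0.    0.02]
[ -0.4  -0.9 141.9]
```

```bash
python3 -m creep '{"delta_pos":[[0,0,0],[0,0,0],[0,0,0],[0,0,0.0237],[0,0,0.0237],[0,0,0.0237],[0,0,0.0237],[0,0,0.0237],[0,0,0.0237],[0,0,0],[0,0,0]],"twist":[[5.83,0,0],[5.83,0,0],[5.83,0,0],[0,0,0],[0,0,0],[0,0,0],[0,0,0],[0,0,0],[0,0,0],[0,0,0],[0,0,0]]}' 0.82
python3 -m creep '{"delta_pos":[[0,0,0.015],[0,0,0.015],[0,0,0.01],[0,0,0.01],[0,0,0]],"twist":[[0,0,0],[0,0,0],[0,0,0],[0,0,0],[0,0,0]]}'
python3 - <<'E'
from h import *
im,d,K,T=snap('wrist'); p,r=pose(); print(incar(p))
P=cloud(d,K,T); L=r.inv().apply((P-p).reshape(-1,3)).reshape(P.shape)
# finger front faces: local x 8..13, |y|<60
m=(L[...,0]>8)&(L[...,0]<13)&(np.abs(L[...,1])<60)&(np.abs(L[...,1])>34)
print('finger tip z max',np.percentile(L[...,2][m],[50,95,99,100]).round(1))
E
```

```text
t: 5.97
ee_pos: [501.2, -245.2, 111.3]
orientation: [-2.825, -0.227, 0.038]
ft_force: [-0.4, 1.1, 0.9]
width: 72.2
grasp_force: 0.0
t: 6.38
ee_pos: [498.9, -229.9, 63.8]
orientation: [-2.827, -0.228, 0.037]
ft_force: [0.6, 0.7, -0.1]
width: 72.2
grasp_force: 0.0
[-13.89415729  22.42394805  64.57700939]
finger tip z max [-75.6  -4.7  23.9  26.7]
```

```bash
python3 -m creep '{"delta_pos":[[0,0,0.005],[0,0,0.004],[0,0,0.003],[0,0,0]],"twist":[[0,0,0],[0,0,0],[0,0,0],[0,0,0]]}'
python3 -m creep '{"delta_pos":[[0,0,0],[0,0,0],[0,0,0],[0,0,0],[0,0,0],[0,0,0]],"twist":[[0,0,0],[0,0,0],[0,0,0],[0,0,0],[0,0,0],[0,0,0]]}' 0
```

```text
t: 6.77
ee_pos: [498.6, -226.3, 52.9]
orientation: [-2.827, -0.229, 0.036]
ft_force: [-0.3, -0.7, 0.5]
width: 71.8
grasp_force: 0.0
t: 7.27
ee_pos: [499.0, -226.8, 53.4]
orientation: [-2.828, -0.229, 0.035]
ft_force: [0.8, -1.3, 1.1]
width: 59.7
grasp_force: 30.0
```

```bash
python3 -m creep '{"delta_pos":[[0,0,0],[0,0,0],[0,0,0.003],[0,0,0.003],[0,0,0]],"twist":[[0,0,0],[0,0,0],[0,0,0],[0,0,0],[0,0,0]]}' 0.82
python3 -m creep '{"delta_pos":[[0,0,0],[0,0,0],[0,0,0],[0,0,0],[0,0,0]],"twist":[[0,0,0],[0,0,0],[0,0,0],[0,0,0],[0,0,0]]}' 0
```

```text
t: 7.68
ee_pos: [498.0, -224.2, 46.8]
orientation: [-2.827, -0.229, 0.037]
ft_force: [-0.1, 0.9, -0.7]
width: 72.0
grasp_force: 0.0
t: 8.1
ee_pos: [498.5, -224.9, 47.5]
orientation: [-2.828, -0.229, 0.035]
ft_force: [0.9, -0.2, -1.1]
width: 60.0
grasp_force: 30.0
```

```bash
cat >> h.py <<'E'
OFF=28 # real tips lie OFF mm behind reported TCP along tool z
E
python3 -m creep '{"delta_pos":[[0,0,-0.005],[0,0,-0.01],[0,0,-0.02],[0,0,-0.03],[0,0,-0.03],[0,0,-0.03],[0,0,-0.03],[0,0,0],[0,0,0],[0,0,0],[0,0,-0.03],[0,0,-0.03],[0,0,-0.03],[0,0,-0.03],[0,0,-0.03],[0,0,0]],"twist":[[0,0,0],[0,0,0],[0,0,0],[0,0,0],[0,0,0],[0,0,0],[0,0,0],[-5.83,0,0],[-5.83,0,0],[-5.83,0,0],[0,0,0],[0,0,0],[0,0,0],[0,0,0],[0,0,0],[0,0,0]]}'
python3 - <<'E'
from h import *
c=np.array([642.2,193.5,0])-R.from_euler('z',-2.7,degrees=True).apply([13,0,0])
go([c+[0,0,330],c+[0,0,-11]],down(-2.7))
E
```

```text
t: 9.43
ee_pos: [508.3, -272.2, 353.1]
orientation: [3.125, 0.252, 0.014]
ft_force: [0.9, -0.0, -1.3]
width: 59.6
grasp_force: 30.0
at [ 508.3 -272.2  353.1] head 9.2
shift mm [ 193.9 -441.    21.7] rows>= 12.7
shift mm [ -2.9  -2.3 341. ] rows>= 9.0
twist deg [ 0.34 -0.53 11.92]
```

```bash
python3 -m creep '{"delta_pos":[[0.0121,-0.0276,0.0014],[0.0121,-0.0276,0.0014],[0.0121,-0.0276,0.0014],[0.0121,-0.0276,0.0014],[0.0121,-0.0276,0.0014],[0.0121,-0.0276,0.0014],[0.0121,-0.0276,0.0014],[0.0121,-0.0276,0.0014],[0.0121,-0.0276,0.0014],[0.0121,-0.0276,0.0014],[0.0121,-0.0276,0.0014],[0.0121,-0.0276,0.0014],[0.0121,-0.0276,0.0014],[0.0121,-0.0276,0.0014],[0.0121,-0.0276,0.0014],[0.0121,-0.0276,0.0014],[0,0,0],[0,0,0],[0,0,0]],"twist":[[0,0,0],[0,0,0],[0,0,0],[0,0,0],[0,0,0],[0,0,0],[0,0,0],[0,0,0],[0,0,0],[0,0,0],[0,0,0],[0,0,0],[0,0,0],[0,0,0],[0,0,0],[0,0,0],[0.2,-0.3,5.96],[0.2,-0.3,5.96],[0,0,0]]}'
python3 - <<'E'
from h import *
c=np.array([642.2,193.5,0])-R.from_euler('z',-2.7,degrees=True).apply([13,0,0])
go([c+[0,0,30],c+[0,0,-11]],down(-2.7))
im,d,K,T=snap('wrist'); save(im,'w4.png')
E
```

```text
t: 11.02
ee_pos: [625.6, 196.5, 322.2]
orientation: [-3.135, 0.078, 0.02]
ft_force: [-0.2, 0.3, -1.7]
width: 59.7
grasp_force: 30.0
at [625.6 196.5 322.2] head -2.8
shift mm [  7.4   3.7 292.1] rows>= 7.7
shift mm [ 0.5  0.2 41. ] rows>= 1.1
twist deg [-0.3   0.73 -0.15]
```

View pics/w4.png

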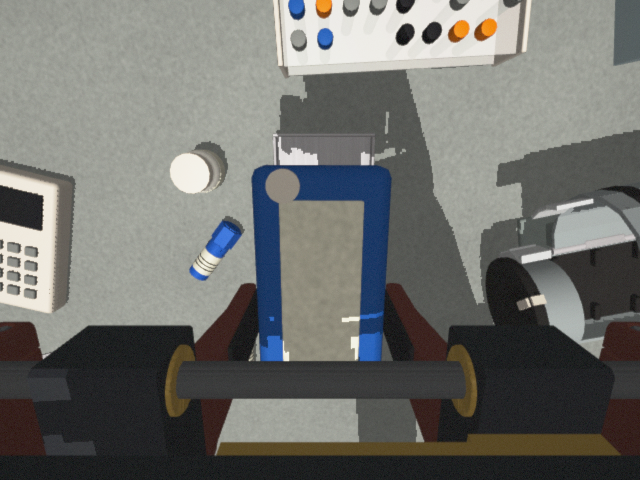

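The pack is held at (322,265) above the tray (325,150). I'll check its pose in the hand before lowering.

Run:
```python
from h import *
im,d,K,T=load('wrist'); p,r=pose()
P=cloud(d,K,T); L=r.inv().apply((P-p).reshape(-1,3)).reshape(P.shape)
q=L[170:355,262:380].reshape(-1,3); q=q[(q[:,2]>-90)&(q[:,2]<20)]
c=np.median(q,0); q=q[np.abs(q[:,2]-c[2])<15]; n=np.linalg.svd(q-q.mean(0),full_matrices=False)[2][2]
print(c,n, q.min(0),q.max(0))
f=L[160:200,300:340].reshape(-1,3); f=f[f[:,2]<0]; print('front edge x',np.percentile(f[:,0],[98,100]),'front top z',np.median(f[:,2]))
s=L[320:355,345:385].reshape(-1,3); s=s[np.abs(s[:,2]-c[2])<20]; print('near',np.median(s,0))
```

```text
[ 26.16254364   0.32881813 -41.01026119] [ 0.00219606  0.00730426 -0.99997091] [-21.4389879  -28.11804486 -44.56380923] [ 65.88213781  28.37012918 -36.9544079 ]
front edge x [67.24599796 73.19810433] front top z -39.84432523828935
near [-10.63797841  20.39206816 -40.50594031]
```

```bash
python3 -m creep '{"delta_pos":[[0.0037,0.0018,0.03],[0.0037,0.0018,0.03],[0,0,0.03],[0,0,0.03],[0,0,0.03],[0,0,0.03],[0,0,0.03],[0,0,0.03],[0,0,0.03],[0,0,0.015],[0,0,0.015],[0,0,0.01],[0,0,0.01],[0,0,0]],"twist":[[-0.3,0.7,-0.15],[0,0,0],[0,0,0],[0,0,0],[0,0,0],[0,0,0],[0,0,0],[0,0,0],[0,0,0],[0,0,0],[0,0,0],[0,0,0],[0,0,0],[0,0,0]]}'
python3 - <<'E'
from h import *
c=np.array([642.2,193.5,0])-R.from_euler('z',-2.7,degrees=True).apply([13,0,0])
go([c+[0,0,-15]],down(-2.7))
E
```

```text
t: 12.23
ee_pos: [632.9, 192.4, 1.8]
orientation: [-3.141, 0.069, 0.0]
ft_force: [0.2, -0.3, -2.3]
width: 59.6
grasp_force: 30.0
at [632.9 192.4   1.8] head -2.5
shift mm [-3.8 -1.5 16.8] rows>= 0.5
twist deg [-0.01  0.    0.2 ]
```

Next I'll lower the last 17 mm, release, and rise.

```bash
python3 -m creep '{"delta_pos":[[-0.003,-0.001,0.008],[0,0,0.005],[0,0,0.003],[0,0,0]],"twist":[[0,0,0],[0,0,0],[0,0,0],[0,0,0]]}'
python3 -m creep '{"delta_pos":[[0,0,0],[0,0,0],[0,0,0],[0,0,0],[0,0,-0.01],[0,0,-0.03],[0,0,-0.035],[0,0,-0.035],[0,0,-0.035],[0,0,-0.035],[0,0,-0.035]],"twist":[[0,0,0],[0,0,0],[0,0,0],[0,0,0],[0,0,0],[0,0,0],[0,0,0],[0,0,0],[0,0,0],[0,0,0],[0,0,0]]}' 0.82
python3 - <<'E'
from h import *
im,d,K,T=snap('wrist'); save(im,'w5.png')
P=cloud(d,K,T); hsv=cv2.cvtColor(im,cv2.COLOR_RGB2HSV)
b=((hsv[...,0]>100)&(hsv[...,0]<128)&(hsv[...,1]>110)&(P[...,1]<260)&(P[...,0]>560)).astype(np.uint8)
m=b>0; print('pack z',np.percentile(P[m][:,2],[5,50,95]),cv2.minAreaRect(P[m][:,:2].astype(np.float32)))
im,d,K,T=snap('top'); P=cloud(d,K,T); z=P[...,2]
n,l,s,c=cv2.connectedComponentsWithStats(((z>8)&(z<45)).astype(np.uint8))
for i in range(1,n):
    if 300<s[i,4]<800 and c[i][1]>200 and c[i][1]<340 and c[i][0]<360: print(c[i].round(0),cv2.minAreaRect(P[l==i][:,:2].astype(np.float32)))
go([[403.6,139.1,250]])
E
```

```text
t: 12.57
ee_pos: [630.2, 193.8, -13.4]
orientation: [-3.14, 0.069, -0.001]
ft_force: [-0.1, 0.2, -2.2]
width: 59.9
grasp_force: 30.0
t: 13.48
ee_pos: [629.9, 193.6, 204.8]
orientation: [-3.14, 0.069, -0.003]
ft_force: [0.0, -0.2, -0.1]
width: 72.2
grasp_force: 0.0
pack z [ 21.57042733  23.69087176 100.44939774] ((703.7252197265625, 185.090576171875), (121.52586364746094, 228.42352294921875), 80.91046905517578)
[ 74. 299.] ((386.9599609375, 633.46484375), (24.194480895996094, 94.90000915527344), 14.041637420654297)
at [634.1 194.8 210. ] head -2.5
shift mm [-227.2   65.6  -43.2] rows>= 6.3
```

```bash
python3 -m creep '{"delta_pos":[[-0.029,0.0006,-0.016],[-0.029,0.0006,-0.016],[-0.029,0.0006,-0.016],[-0.029,0.0006,-0.016],[-0.029,0.0006,-0.01],[-0.029,0.0006,0],[-0.029,0.0006,0],[-0.029,0.0006,0],[-0.029,0.0006,0],[0,0,0],[0,0,0]],"twist":[[0,0,0],[0,0,0],[0,0,0],[0,0,0],[0,0,0],[0,0,0],[0,0,0],[0,0,0],[0,0,0],[0,0,0],[0,0,0]]}'
cat > tubes.py <<'E'
from h import *
def tubes():
    im,d,K,T=snap('wrist'); P=cloud(d,K,T); z=P[...,2]; x=P[...,0]
    m=((z>8)&(z<45)&(x<520)&(P[...,1]>0)).astype(np.uint8); m[320:]=0
    hsv=cv2.cvtColor(im,cv2.COLOR_RGB2HSV)
    n,l,s,c=cv2.connectedComponentsWithStats(m)
    for i in range(1,n):
        if s[i,4]>400:
            r=cv2.minAreaRect(P[l==i][:,:2].astype(np.float32)); b=cv2.boxPoints(r); e=max((b[1]-b[0],b[2]-b[1]),key=np.linalg.norm)
            print(c[i].round(0),'c',np.round(r[0],1),np.round(r[1],1),'head',((np.degrees(np.arctan2(e[1],e[0]))+90)%180-90).round(1),'sat',np.median(hsv[...,1][l==i]),s[i,4])
    hi=((z>60)&(z<110)&(P[...,1]>100)&(P[...,1]<240)&(x>430)&(x<540)); hi[330:]=0
    q=P[hi]; print('bottle',np.median(q,0) if len(q) else None, 'extent',(np.percentile(q,[2,98],axis=0).round(0).tolist() if len(q) else None))
    return im
if __name__=='__main__':
    import sys; im=tubes(); save(im,sys.argv[1]); print(pose()[0])
E
python3 tubes.py w6.png
```

```text
t: 14.5
ee_pos: [368.2, 199.7, 275.9]
orientation: [-3.14, 0.067, -0.003]
ft_force: [-0.6, 0.6, 0.8]
width: 72.3
grasp_force: 0.0
[368. 180.] c [401.7 138.3] [34.4 93.7] head -8.0 sat 29.0 1930
[215. 182.] c [408.1 331.1] [35.1 94.1] head -5.0 sat 24.0 1967
[288. 192.] c [391.  239.8] [34.6 94.1] head -11.5 sat 23.0 1878
[450. 228.] c [339.3  32.9] [95.  34.4] head 31.3 sat 213.0 1821
bottle [491.87273984 211.06688819  69.88222194] extent [[479.0, 196.0, 61.0], [510.0, 227.0, 96.0]]
[369.35885421 199.87848312 276.0416603 ]
```

View pics/w6.png

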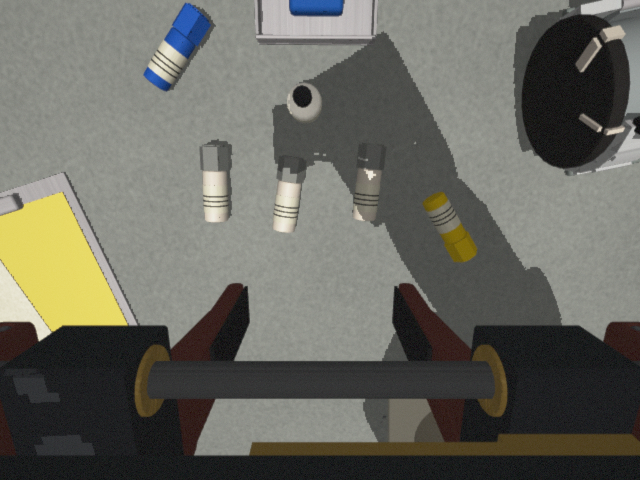

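The wrist view shows wanted tubes at (368,180), (288,192) and (215,182). The blue and yellow look-alikes and the gel bottle at (305,103) are clear of them. I'll take the right-hand tube first.

Run:
```python
from h import *
go([[402,138.5,110],[402,138.5,-22]],down(-8))
```

```text
at [369.4 199.9 276. ] head -2.5
shift mm [ 34.9  60.1 166.1] rows>= 4.7
shift mm [ -0.3   0.2 132. ] rows>= 3.5
twist deg [-0.07 -0.13  5.52]
```

```bash
python3 -m creep '{"delta_pos":[[0.007,0.012,0.033],[0.007,0.012,0.033],[0.007,0.012,0.033],[0.007,0.012,0.033],[0.007,0.012,0.033],[0,0,0],[0,0,0]],"twist":[[0,0,0],[0,0,0],[0,0,0],[0,0,0],[0,0,0],[0,0,5.5],[0,0,0]]}' 0.82
python3 - <<'E'
from h import *
go([[402,138.5,-22]],down(-8))
E
```

```text
t: 15.13
ee_pos: [401.6, 137.1, 108.3]
orientation: [3.132, -0.228, -0.005]
ft_force: [-0.7, -0.5, 1.0]
width: 72.0
grasp_force: 0.0
at [401.6 137.1 108.3] head -8.3
shift mm [  0.6  -1.6 130.3] rows>= 3.4
twist deg [ 0.08  0.18 -0.34]
```

```bash
python3 -m creep '{"delta_pos":[[0,-0.0015,0.03],[0,0,0.03],[0,0,0.03],[0,0,0.02],[0,0,0.012],[0,0,0.008],[0,0,0]],"twist":[[0,0,0],[0,0,0],[0,0,0],[0,0,0],[0,0,0],[0,0,0],[0,0,0]]}'
python3 -m creep '{"delta_pos":[[0,0,0],[0,0,0],[0,0,0],[0,0,0],[0,0,0],[0,0,0],[0,0,0],[0,0,0],[0,0,-0.01],[0,0,-0.03],[0,0,-0.035],[0,0,-0.035],[0,0,-0.035],[0,0,-0.035],[0,0,-0.035],[0,0,-0.035],[0,0,-0.035]],"twist":[[0,0,0],[0,0,0],[0,0,0],[0,0,0],[0,0,0],[0,0,0],[0,0,0],[0,0,0],[0,0,0],[0,0,0],[0,0,0],[0,0,0],[0,0,0],[0,0,0],[0,0,0],[0,0,0],[0,0,0]]}' 0
python3 - <<'E'
from h import *
go([car([-6,0,265]),car([-6,0,36])],down(9.2))
E
```

```text
t: 15.72
ee_pos: [402.6, 140.0, -20.2]
orientation: [-3.134, 0.217, -0.001]
ft_force: [-0.3, -1.1, -0.0]
width: 71.8
grasp_force: 0.0
t: 17.13
ee_pos: [400.7, 139.4, 268.0]
orientation: [-3.133, 0.22, -0.002]
ft_force: [0.6, 0.4, -0.7]
width: 28.9
grasp_force: 30.0
at [400.7 139.4 268. ] head -8.0
shift mm [163.4 371.3   2.9] rows>= 10.7
shift mm [-3.00e-01  2.00e-01  2.29e+02] rows>= 6.0
twist deg [ -0.04  -0.08 -17.22]
```

```bash
python3 -m creep '{"delta_pos":[[0.0126,0.0286,0],[0.0126,0.0286,0],[0.0126,0.0286,0],[0.0126,0.0286,0],[0.0126,0.0286,0],[0.0126,0.0286,0],[0.0126,0.0286,0],[0.0126,0.0286,0],[0.0126,0.0286,0],[0.0126,0.0286,0],[0.0126,0.0286,0],[0.0126,0.0286,0],[0.0126,0.0286,0],[0,0,0],[0,0,0],[0,0,0],[0,0,0]],"twist":[[0,0,0],[0,0,0],[0,0,0],[0,0,0],[0,0,0],[0,0,0],[0,0,0],[0,0,0],[0,0,0],[0,0,0],[0,0,0],[0,0,0],[0,0,0],[0,0,-5.7],[0,0,-5.7],[0,0,-5.7],[0,0,0]]}'
python3 - <<'E'
from h import *
go([car([-6,0,90]),car([-6,0,36])],down(9.2))
im,d,K,T=snap('wrist'); save(im,'w7.png')
p,r=pose(); P=cloud(d,K,T); L=r.inv().apply((P-p).reshape(-1,3)).reshape(P.shape)
k=(np.abs(L[...,1])<16)&(L[...,2]<0)&(L[...,2]>-60)&(L[...,0]>12)&(L[...,0]<80); q=L[k]
print('cap top z, front x',np.percentile(q[:,2],[2,10,50]),np.percentile(q[:,0],[95,99]))
q=incar(P.reshape(-1,3)); Z=q[:,2]
print([(y,int(np.median(Z[k]))) for y in range(-140,141,4) if (k:=(q[:,0]>30)&(q[:,0]<50)&(np.abs(q[:,1]-y)<2)&(Z<120)).sum()>3])
E
```

```text
t: 18.55
ee_pos: [511.3, -251.3, 265.7]
orientation: [-3.13, -0.253, -0.001]
ft_force: [0.1, 0.2, -0.0]
width: 29.6
grasp_force: 30.0
at [ 511.3 -251.3  265.7] head 9.2
shift mm [ -0.7  -0.2 175.7] rows>= 4.6
shift mm [-0.   0.1 54. ] rows>= 1.4
twist deg [-0.05 -0.03  0.05]
cap top z, front x [-49.77085575 -49.21580829 -47.61111199] [46.44597517 46.62150715]
[(-140, 66), (-136, 67), (-132, 66), (-128, 57), (-124, 57), (-120, 57), (-116, 57), (-112, 57), (-108, 57), (-104, 57), (-100, 57), (-96, 57), (-92, 58), (-88, 57), (-84, 67), (-80, 67), (-76, 58), (-72, 57), (-68, 57), (-64, 57), (-60, 57), (-56, 57), (-52, 57), (-48, 57), (-44, 57), (-40, 57), (-36, 57), (-32, 58), (-28, 67), (-24, 66), (-20, 57), (-16, 57), (-12, 57), (-8, 57), (-4, 57), (0, 57), (4, 57), (8, 57), (12, 57), (16, 57), (20, 57), (24, 67), (28, 67), (32, 58), (36, 57), (40, 57), (44, 57), (48, 57), (52, 58), (56, 57), (60, 57), (64, 57), (68, 57), (72, 57), (76, 58), (80, 67), (84, 67), (88, 57), (92, 57), (96, 57), (100, 57), (104, 57), (108, 57), (112, 57), (116, 57), (120, 57), (124, 57), (128, 57), (132, 65), (136, 67), (140, 66)]
```

View pics/w7.png

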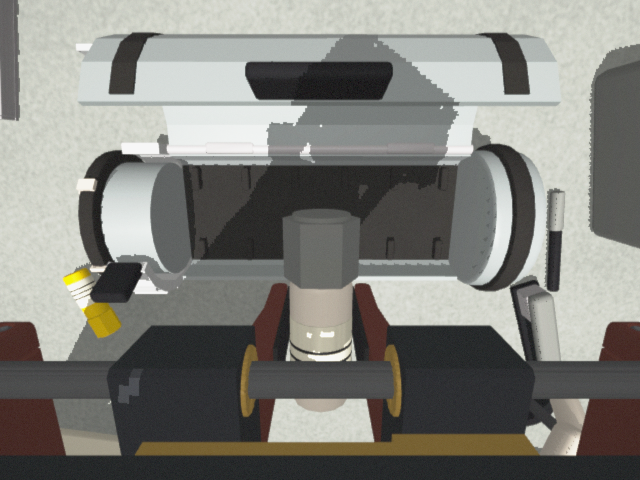

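The tube is held with its cap at (320,250) and centred over the middle groove, so I'll lower and release.

```bash
python3 -m creep '{"delta_pos":[[0,0,0.035],[0,0,0.035],[0,0,0.035],[0,0,0.035],[0,0,0.035],[0,0,0.02],[0,0,0.013],[0,0,0.006],[0,0,0.005],[0,0,0]],"twist":[[0,0,0],[0,0,0],[0,0,0],[0,0,0],[0,0,0],[0,0,0],[0,0,0],[0,0,0],[0,0,0],[0,0,0]]}'
python3 -c "
from h import *
go([car([-6,0,43])],down(9.2))"
```

```text
t: 19.43
ee_pos: [512.1, -251.1, 46.4]
orientation: [-3.131, -0.247, -0.001]
ft_force: [-0.2, 0.5, 0.2]
width: 29.4
grasp_force: 30.0
at [ 512.1 -251.1   46.4] head 9.0
shift mm [-1.5 -0.2  3.4] rows>= 0.1
twist deg [-0.04 -0.05 -0.19]
```

```bash
python3 -m creep '{"delta_pos":[[0,0,0.002],[0,0,0.002],[0,0,0]],"twist":[[0,0,0],[0,0,0],[0,0,0]]}'
python3 -m creep '{"delta_pos":[[0,0,0],[0,0,0],[0,0,0],[0,0,0],[0,0,-0.01],[0,0,-0.025],[0,0,-0.03],[0,0,-0.035],[0,0,-0.035],[0,0,-0.035],[0,0,-0.035],[0,0,-0.035]],"twist":[[0,0,0],[0,0,0],[0,0,0],[0,0,0],[0,0,0],[0,0,0],[0,0,0],[0,0,0],[0,0,0],[0,0,0],[0,0,0],[0,0,0]]}' 0.5
cat > inst.py <<'E'
from h import *
im,d,K,T=snap('wrist'); P=cloud(d,K,T); q=incar(P.reshape(-1,3)).reshape(P.shape); hsv=cv2.cvtColor(im,cv2.COLOR_RGB2HSV)
m=((np.abs(q[...,1])<148)&(np.abs(q[...,0])<54)&(q[...,2]>71)&(q[...,2]<110)).astype(np.uint8); m[330:]=0
n,l,s,c=cv2.connectedComponentsWithStats(m)
for i in range(1,n):
    if s[i,4]>300: w=q[l==i]; print(c[i].round(0),s[i,4],cv2.minAreaRect(w[:,:2].astype(np.float32)),'top z',np.percentile(w[:,2],[90,98]).round(1))
E
python3 inst.py
python3 - <<'E'
from h import *
go([[380,215,260]],down(-11.5))
E
```

```text
t: 19.68
ee_pos: [512.6, -251.4, 43.2]
orientation: [3.132, 0.248, 0.003]
ft_force: [-0.2, 0.1, 0.2]
width: 29.4
grasp_force: 30.0
t: 20.68
ee_pos: [511.5, -251.1, 285.2]
orientation: [-3.132, -0.248, -0.003]
ft_force: [0.7, -0.2, 0.9]
width: 44.0
grasp_force: 0.0
[321. 215.] 2245 ((-4.31707763671875, -1.6516361236572266), (93.27659606933594, 34.19953918457031), 0.1608840376138687) top z [88.2 89. ]
at [ 514.9 -252.9  292.8] head 9.1
shift mm [ -59.8 -483.5   29. ] rows>= 12.8
twist deg [ 0.26 -0.67 20.57]
```

The first tube is in. Next is the middle one.

```bash
python3 -m creep '{"delta_pos":[[-0.004,-0.0322,0],[-0.004,-0.0322,0],[-0.004,-0.0322,0],[-0.004,-0.0322,0],[-0.004,-0.0322,0],[-0.004,-0.0322,0],[-0.004,-0.0322,0.003],[-0.004,-0.0322,0.003],[-0.004,-0.0322,0.003],[-0.004,-0.0322,0.003],[-0.004,-0.0322,0.003],[-0.004,-0.0322,0.003],[-0.004,-0.0322,0.003],[-0.004,-0.0322,0.003],[-0.004,-0.0322,0.003],[0,0,0],[0,0,0],[0,0,0],[0,0,0]],"twist":[[0,0,0],[0,0,0],[0,0,0],[0,0,0],[0,0,0],[0,0,0],[0,0,0],[0,0,0],[0,0,0],[0,0,0],[0,0,0],[0,0,0],[0,0,0],[0,0,0],[0,0,0],[0.1,-0.2,6.85],[0.1,-0.2,6.85],[0.1,-0.2,6.85],[0,0,0]]}' 0.82
python3 -c "
from tubes import *
tubes(); go([[391.5,240,110],[391.5,240,-21]],down(-11.5))"
```

```text
t: 22.32
ee_pos: [376.3, 216.4, 256.0]
orientation: [-3.12, 0.319, 0.015]
ft_force: [-0.0, -0.4, 0.9]
width: 71.7
grasp_force: 0.0
[223. 203.] c [408.2 331.6] [35.2 94.5] head -6.3 sat 24.0 2045
[299. 201.] c [391.4 240. ] [33.9 93.4] head -12.0 sat 22.0 2010
[474. 211.] c [339.5  32.7] [94.7 34.7] head 31.0 sat 212.0 2110
[ 17. 262.] c [388.5 620.5] [20.2 66.3] head -75.6 sat 8.0 658
bottle [492.38466325 211.28962091  69.6248182 ] extent [[479.0, 197.0, 60.0], [510.0, 227.0, 96.0]]
at [376.4 216.2 256. ] head -11.3
shift mm [ 11.5 -25.6 146. ] rows>= 3.9
shift mm [  1.3   0.6 131. ] rows>= 3.4
twist deg [-0.25  0.56  0.16]
```

```bash
python3 -m creep '{"delta_pos":[[0.0029,-0.0064,0.036],[0.0029,-0.0064,0.036],[0.0029,-0.0064,0.036],[0.0029,-0.0064,0.036],[0,0,0.035],[0,0,0.035],[0,0,0.03],[0,0,0.018],[0,0,0.01],[0,0,0.004],[0,0,0]],"twist":[[-0.2,0.5,0],[0,0,0],[0,0,0],[0,0,0],[0,0,0],[0,0,0],[0,0,0],[0,0,0],[0,0,0],[0,0,0],[0,0,0]]}'
python3 -m creep '{"delta_pos":[[0,0,0],[0,0,0],[0,0,0],[0,0,0],[0,0,0],[0,0,0],[0,0,0],[0,0,0],[0,0,-0.01],[0,0,-0.03],[0,0,-0.035],[0,0,-0.035],[0,0,-0.035],[0,0,-0.035],[0,0,-0.035],[0,0,-0.035],[0,0,-0.035]],"twist":[[0,0,0],[0,0,0],[0,0,0],[0,0,0],[0,0,0],[0,0,0],[0,0,0],[0,0,0],[0,0,0],[0,0,0],[0,0,0],[0,0,0],[0,0,0],[0,0,0],[0,0,0],[0,0,0],[0,0,0]]}' 0
python3 - <<'E'
from h import *
go([car([-6,-56,265])],down(9.2))
E
```

```text
t: 23.28
ee_pos: [392.4, 239.2, -20.5]
orientation: [-3.126, 0.312, 0.003]
ft_force: [0.1, -0.2, -0.4]
width: 72.3
grasp_force: 0.0
t: 24.7
ee_pos: [391.9, 238.6, 267.0]
orientation: [-3.125, 0.314, 0.002]
ft_force: [0.3, 0.1, 0.1]
width: 29.5
grasp_force: 30.0
at [391.9 238.6 267. ] head -11.5
shift mm [233.6 508.7   1.3] rows>= 14.7
twist deg [ -0.05   0.08 -20.68]
```

```bash
python3 -m creep '{"delta_pos":[[0.0137,0.0299,0],[0.0137,0.0299,0],[0.0137,0.0299,0],[0.0137,0.0299,0],[0.0137,0.0299,0],[0.0137,0.0299,0],[0.0137,0.0299,0],[0.0137,0.0299,0],[0.0137,0.0299,0],[0.0137,0.0299,0],[0.0137,0.0299,0],[0.0137,0.0299,0],[0.0137,0.0299,0],[0.0137,0.0299,0],[0.0137,0.0299,0],[0.0137,0.0299,0],[0.0137,0.0299,0]],"twist":[[0,0,0],[0,0,0],[0,0,0],[0,0,0],[0,0,0],[0,0,0],[0,0,0],[0,0,0],[0,0,0],[0,0,0],[0,0,0],[0,0,0],[0,0,0],[0,0,0],[0,0,0],[0,0,0],[0,0,0]]}'
python3 -m creep '{"delta_pos":[[0,0,0],[0,0,0],[0,0,0],[0,0,0]],"twist":[[0,0,-6.9],[0,0,-6.9],[0,0,-6.9],[0,0,0]]}'
cat > held.py <<'E'
from h import *
import sys
y=float(sys.argv[1])
p,r=pose(); im,d,K,T=snap('wrist'); P=cloud(d,K,T); L=r.inv().apply((P-p).reshape(-1,3)).reshape(P.shape)
k=(np.abs(L[...,1])<16)&(L[...,2]<0)&(L[...,2]>-60)&(L[...,0]>12)&(L[...,0]<80); q=L[k]
print('cap top z, front x',np.percentile(q[:,2],[2,10,50]),np.percentile(q[:,0],[95,99]))
go([car([-6,y,44])],down(9.2))
E
python3 held.py -56
```

```text
t: 26.12
ee_pos: [519.4, -306.7, 264.4]
orientation: [-3.125, 0.314, 0.003]
ft_force: [-0.2, -0.4, 0.3]
width: 29.4
grasp_force: 30.0
t: 26.45
ee_pos: [519.2, -305.3, 264.1]
orientation: [-3.129, -0.258, 0.003]
ft_force: [0.3, -0.5, -1.1]
width: 29.1
grasp_force: 30.0
cap top z, front x [-50.90747587 -50.35563763 -48.76855933] [45.26163712 45.43137674]
at [ 519.3 -305.2  264.2] head 9.1
shift mm [  0.5   1.5 220.2] rows>= 5.8
twist deg [-0.09  0.1  -0.12]
```

```bash
python3 -m creep '{"delta_pos":[[0.0005,0.0015,0.035],[0,0,0.035],[0,0,0.035],[0,0,0.035],[0,0,0.035],[0,0,0.02],[0,0,0.013],[0,0,0.007],[0,0,0.004],[0,0,0.002],[0,0,0]],"twist":[[0,0,0],[0,0,0],[0,0,0],[0,0,0],[0,0,0],[0,0,0],[0,0,0],[0,0,0],[0,0,0],[0,0,0],[0,0,0]]}'
python3 -c "
from h import *
go([car([-6,-56,43])],down(9.2)); print(get_obs()['ft_force'])"
```

```text
t: 27.42
ee_pos: [521.0, -307.0, 43.9]
orientation: [3.131, 0.252, 0.0]
ft_force: [-0.2, 0.2, -1.2]
width: 29.1
grasp_force: 30.0
at [ 521.  -307.    43.9] head 9.2
shift mm [-1.3 -0.8  0.9] rows>= 0.0
twist deg [ 0.   -0.01 -0.01]
[-0.2470739   0.21368789 -1.19891108]
```

```bash
python3 -m creep '{"delta_pos":[[0,0,0.001],[0,0,0],[0,0,0],[0,0,0],[0,0,-0.01],[0,0,-0.025],[0,0,-0.03],[0,0,-0.035],[0,0,-0.035],[0,0,-0.035],[0,0,-0.035],[0,0,-0.035]],"twist":[[0,0,0],[0,0,0],[0,0,0],[0,0,0],[0,0,0],[0,0,0],[0,0,0],[0,0,0],[0,0,0],[0,0,0],[0,0,0],[0,0,0]]}' 0.5
python3 inst.py
python3 - <<'E'
from h import *
go([[380,305,260]],down(-6))
E
```

```text
t: 28.42
ee_pos: [520.2, -306.5, 284.8]
orientation: [-3.131, -0.252, 0.001]
ft_force: [-0.4, -1.0, -0.1]
width: 43.8
grasp_force: 0.0
[272. 215.] 2267 ((-4.487140655517578, -1.8438796997070312), (93.62039947509766, 34.479248046875), 0.6775084733963013) top z [88.2 88.8]
[321. 216.] 2239 ((-5.8271636962890625, -57.46781539916992), (34.213584899902344, 93.2479019165039), 89.74092864990234) top z [88.3 89. ]
at [ 523.5 -308.5  292.7] head 9.2
shift mm [ -43.6 -628.8   28. ] rows>= 16.6
twist deg [ 0.33 -0.51 15.22]
```

Two are in. On to the third.

```bash
python3 -m creep '{"delta_pos":[[-0.0024,-0.0349,0],[-0.0024,-0.0349,0],[-0.0024,-0.0349,0],[-0.0024,-0.0349,0],[-0.0024,-0.0349,0],[-0.0024,-0.0349,0],[-0.0024,-0.0349,0.002],[-0.0024,-0.0349,0.002],[-0.0024,-0.0349,0.002],[-0.0024,-0.0349,0.002],[-0.0024,-0.0349,0.002],[-0.0024,-0.0349,0.002],[-0.0024,-0.0349,0.002],[-0.0024,-0.0349,0.002],[-0.0024,-0.0349,0.002],[-0.0024,-0.0349,0.002],[-0.0024,-0.0349,0.002],[-0.0024,-0.0349,0.002],[0,0,0]],"twist":[[0,0,0],[0,0,0],[0,0,0],[0,0,0],[0,0,0],[0,0,0],[0,0,0],[0,0,0],[0,0,0],[0,0,0],[0,0,0],[0,0,0],[0,0,0],[0,0,0],[0,0,0],[0,0,5],[0,0,5],[0,0,5.2],[0,0,0]]}' 0.82
python3 -c "
from tubes import *
tubes(); go([[408.5,331.5,110],[408.5,331.5,-21]],down(-5.8))"
```

```text
t: 30.05
ee_pos: [385.8, 312.6, 259.2]
orientation: [-3.134, 0.167, 0.001]
ft_force: [-0.4, -0.5, -0.0]
width: 72.4
grasp_force: 0.0
[ 38. 141.] c [509. 632.] [68.2 42.7] head 73.0 sat 30.0 2236
[304. 194.] c [408.1 330.3] [34.6 93.7] head -3.5 sat 26.0 2003
[548. 226.] c [339.8  33.1] [95.  34.9] head 31.6 sat 210.0 2114
[ 71. 238.] c [385.4 633. ] [20.1 90.4] head -75.6 sat 8.0 1094
bottle [492.99088224 216.81908295  71.4236756 ] extent [[479.0, 201.0, 60.0], [510.0, 228.0, 96.0]]
at [385.7 310.2 259. ] head -5.8
shift mm [ 20.7 -23.2 149. ] rows>= 4.0
shift mm [1.00e-01 2.00e-01 1.31e+02] rows>= 3.4
twist deg [-0.08  0.06  0.01]
```

```bash
python3 -m creep '{"delta_pos":[[0.0051,-0.0057,0.037],[0.0051,-0.0057,0.037],[0.0051,-0.0057,0.037],[0.0051,-0.0057,0.037],[0,0,0.035],[0,0,0.035],[0,0,0.03],[0,0,0.018],[0,0,0.01],[0,0,0.004],[0,0,0]],"twist":[[0,0,0],[0,0,0],[0,0,0],[0,0,0],[0,0,0],[0,0,0],[0,0,0],[0,0,0],[0,0,0],[0,0,0],[0,0,0]]}'
python3 -m creep '{"delta_pos":[[0,0,0],[0,0,0],[0,0,0],[0,0,0],[0,0,0],[0,0,0],[0,0,0],[0,0,0],[0,0,-0.01],[0,0,-0.03],[0,0,-0.035],[0,0,-0.035],[0,0,-0.035],[0,0,-0.035],[0,0,-0.035],[0,0,-0.035],[0,0,-0.035]],"twist":[[0,0,0],[0,0,0],[0,0,0],[0,0,0],[0,0,0],[0,0,0],[0,0,0],[0,0,0],[0,0,0],[0,0,0],[0,0,0],[0,0,0],[0,0,0],[0,0,0],[0,0,0],[0,0,0],[0,0,0]]}' 0
python3 - <<'E'
from h import *
go([car([-6,55,265])],down(9.2))
E
```

```text
t: 31.02
ee_pos: [408.7, 328.1, -21.3]
orientation: [-3.137, 0.164, 0.003]
ft_force: [0.0, 0.1, 0.5]
width: 72.1
grasp_force: 0.0
t: 32.43
ee_pos: [408.2, 327.8, 266.0]
orientation: [-3.137, 0.164, 0.002]
ft_force: [0.4, 0.5, -0.4]
width: 29.5
grasp_force: 29.7
at [408.2 327.8 266. ] head -6.0
shift mm [1.477e+02 5.120e+02 5.000e-01] rows>= 14.0
twist deg [ -0.05   0.07 -15.17]
```

```bash
python3 -m creep '{"delta_pos":[[0.0092,0.032,0],[0.0092,0.032,0],[0.0092,0.032,0],[0.0092,0.032,0],[0.0092,0.032,0],[0.0092,0.032,0],[0.0092,0.032,0],[0.0092,0.032,0],[0.0092,0.032,0],[0.0092,0.032,0],[0.0092,0.032,0],[0.0092,0.032,0],[0.0092,0.032,0],[0.0092,0.032,0],[0.0092,0.032,0],[0.0092,0.032,0],[0,0,0],[0,0,0],[0,0,0],[0,0,0]],"twist":[[0,0,0],[0,0,0],[0,0,0],[0,0,0],[0,0,0],[0,0,0],[0,0,0],[0,0,0],[0,0,0],[0,0,0],[0,0,0],[0,0,0],[0,0,0],[0,0,0],[0,0,0],[0,0,0],[0,0,-5],[0,0,-5],[0,0,-5.1],[0,0,0]]}'
python3 held.py 55
```

```text
t: 34.1
ee_pos: [501.4, -196.3, 263.3]
orientation: [-3.13, -0.254, 0.003]
ft_force: [0.4, 0.8, -0.9]
width: 29.6
grasp_force: 29.7
cap top z, front x [-51.85345934 -51.2915981  -49.64540104] [46.01576318 46.37657957]
at [ 501.6 -196.1  263.3] head 9.0
shift mm [  0.5   0.9 219.3] rows>= 5.8
twist deg [-0.07  0.09 -0.18]
```

```bash
python3 -m creep '{"delta_pos":[[0.0005,0.001,0.035],[0,0,0.035],[0,0,0.035],[0,0,0.035],[0,0,0.035],[0,0,0.02],[0,0,0.013],[0,0,0.007],[0,0,0.003],[0,0,0.001],[0,0,0]],"twist":[[0,0,0],[0,0,0],[0,0,0],[0,0,0],[0,0,0],[0,0,0],[0,0,0],[0,0,0],[0,0,0],[0,0,0],[0,0,0]]}'
python3 -c "
from h import *
go([car([-6,55,43])],down(9.2)); print(get_obs()['ft_force'])"
```

```text
t: 35.07
ee_pos: [503.0, -197.0, 44.9]
orientation: [-3.131, -0.249, 0.0]
ft_force: [0.3, 0.0, -0.8]
width: 29.8
grasp_force: 29.7
at [ 503.  -197.    44.9] head 9.1
shift mm [-1.1 -0.4  1.9] rows>= 0.1
twist deg [-0.02  0.01 -0.11]
[ 0.34267717  0.04224177 -0.77556617]
```

```bash
python3 -m creep '{"delta_pos":[[0,0,0.0015],[0,0,0],[0,0,0],[0,0,0],[0,0,-0.01],[0,0,-0.025],[0,0,-0.03],[0,0,-0.035],[0,0,-0.035],[0,0,-0.035],[0,0,-0.035],[0,0,-0.035],[0,0,-0.035],[0,0,-0.035]],"twist":[[0,0,0],[0,0,0],[0,0,0],[0,0,0],[0,0,0],[0,0,0],[0,0,0],[0,0,0],[0,0,0],[0,0,0],[0,0,0],[0,0,0],[0,0,0],[0,0,0]]}' 0.5
python3 inst.py
python3 - <<'E'
from h import *
im,d,K,T=load('wrist'); save(im,'w8.png')
im,d,K,T=snap('scene'); save(im,'s2.png')
P=cloud(d,K,T); print('tray pack z', [P[v,u].round(0).tolist() for u,v in ((367,246),(360,250),(375,243))])
im,d,K,T=load('wrist'); P=cloud(d,K,T); q=incar(P.reshape(-1,3)).reshape(P.shape); hsv=cv2.cvtColor(im,cv2.COLOR_RGB2HSV)
k=(q[...,2]>190)&(q[...,2]<262)&(np.abs(q[...,1])<45)&(q[...,0]>80)&(hsv[...,2]<80); k[200:]=False
print('lip',np.percentile(q[k],[3,50,97],axis=0).round(0).tolist())
k=(q[...,2]>150)&(q[...,2]<200)&(q[...,1]>155)&(q[...,1]<195)&(q[...,0]<0)&(hsv[...,2]<80)
print('tab',np.percentile(q[k],[3,50,97],axis=0).round(0).tolist())
go([[440,-240,320]])
E
```

```text
t: 36.23
ee_pos: [502.1, -196.9, 355.5]
orientation: [-3.131, -0.25, 0.001]
ft_force: [1.0, -0.7, 0.6]
width: 44.2
grasp_force: 0.0
[362. 205.] 1669 ((-4.217533111572266, -2.4631614685058594), (93.47570037841797, 34.39939498901367), 1.0063073635101318) top z [88.4 89.3]
[321. 206.] 1659 ((-5.522941589355469, 54.311561584472656), (94.01077270507812, 34.32759475708008), 0.6903222799301147) top z [88.4 89.2]
[404. 206.] 1681 ((-6.008857727050781, -58.23096466064453), (93.70332336425781, 34.38325881958008), 1.5668871402740479) top z [88.5 89.2]
tray pack z [[504.0, -279.0, 471.0], [512.0, -228.0, 416.0], [512.0, -278.0, 473.0]]
lip [[99.0, -36.0, 222.0], [105.0, 1.0, 247.0], [114.0, 38.0, 250.0]]
tab [[-53.0, 161.0, 154.0], [-40.0, 174.0, 175.0], [-30.0, 189.0, 185.0]]
at [ 505.3 -198.2  360. ] head 9.1
shift mm [-71.4  30.7  39.5] rows>= 2.3
```

View pics/s2.png

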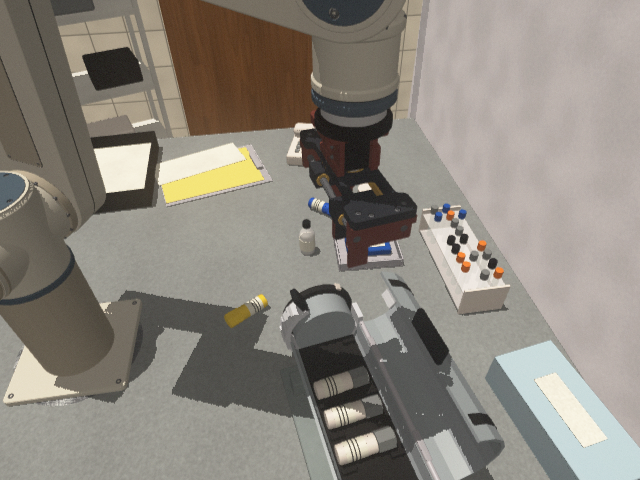

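The scene view shows all three white tubes in the carrier, at (340,382), (352,410) and (365,445), and the pack in the tray at (378,247). No other white tubes are left. Next is the lid: I'll push the lip from behind with shut fingers and follow its arc down.

Run:
```python
from h import *
go([car([140,0,355]),car([140,0,232-OFF])],down(9.2))
s,n=160,11
th=np.arange(1.8,-0.01,-0.1); x=63-s*np.cos(th)+n*np.sin(th)+10.5; z=86+s*np.sin(th)+n*np.cos(th); z[:4]=np.minimum(z[:4],[232,234,237,239])
for a,b,c in zip(th,x,z): print(a.round(1),b.round(1),c.round(1),'tcp z',(c-OFF).round(1))
print(np.c_[np.diff(x),np.zeros(len(x)-1),-np.diff(z)].round(1).tolist())
```

```text
at [ 505.3 -198.2  360. ] head 9.1
shift mm [142.9  52.9   6.5] rows>= 4.0
shift mm [ -1.3  -0.8 151. ] rows>= 4.0
twist deg [ 0.29 -0.5  -0.08]
1.8 120.6 232.0 tcp z 204.0
1.7 105.0 234.0 tcp z 206.0
1.6 89.2 237.0 tcp z 209.0
1.5 73.2 239.0 tcp z 211.0
1.4 57.1 245.5 tcp z 217.5
1.3 41.3 243.1 tcp z 215.1
1.2 25.8 239.1 tcp z 211.1
1.1 10.7 233.6 tcp z 205.6
1.0 -3.7 226.6 tcp z 198.6
0.9 -17.3 218.2 tcp z 190.2
0.8 -30.1 208.4 tcp z 180.4
0.7 -41.8 197.5 tcp z 169.5
0.6 -52.3 185.4 tcp z 157.4
0.5 -61.6 172.4 tcp z 144.4
0.4 -69.6 158.4 tcp z 130.4
0.3 -76.1 143.8 tcp z 115.8
0.2 -81.1 128.6 tcp z 100.6
0.1 -84.6 112.9 tcp z 84.9
-0.0 -86.5 97.0 tcp z 69.0
[[-15.5, 0.0, -2.0], [-15.9, 0.0, -3.0], [-16.0, 0.0, -2.0], [-16.0, 0.0, -6.5], [-15.8, 0.0, 2.4], [-15.5, 0.0, 4.0], [-15.0, 0.0, 5.5], [-14.4, 0.0, 7.0], [-13.6, 0.0, 8.4], [-12.7, 0.0, 9.7], [-11.7, 0.0, 11.0], [-10.6, 0.0, 12.1], [-9.3, 0.0, 13.1], [-7.9, 0.0, 13.9], [-6.5, 0.0, 14.6], [-5.0, 0.0, 15.2], [-3.5, 0.0, 15.6], [-1.9, 0.0, 15.9]]
```

```bash
python3 -m creep '{"delta_pos":[[0.0286,0.0106,0],[0.0286,0.0106,0],[0.0286,0.0106,0],[0.0286,0.0106,0],[0.0286,0.0106,0],[0,0,0],[-0.0013,0,0.03],[0,0,0.03],[0,0,0.03],[0,0,0.03],[0,0,0.02],[0,0,0.012],[0,0,0]],"twist":[[0.3,-0.5,0],[0,0,0],[0,0,0],[0,0,0],[0,0,0],[0,0,0],[0,0,0],[0,0,0],[0,0,0],[0,0,0],[0,0,0],[0,0,0],[0,0,0]]}' 0
python3 -c "
from h import *
p,r=pose(); print(incar(p)); go([car([120.6,0,204])],down(9.2))"
```

```text
t: 37.42
ee_pos: [647.0, -225.5, 196.1]
orientation: [-3.124, -0.249, 0.024]
ft_force: [-0.3, 0.7, 0.2]
width: 0.7
grasp_force: 0.0
[132.70140703   3.43676141 196.12318135]
at [ 647.  -225.5  196.1] head 9.1
shift mm [-12.2   3.4  -7.7] rows>= 0.4
twist deg [-0.52  0.85 -0.08]
```

```bash
python3 -m creep '{"delta_pos":[[-0.006,0.0017,-0.004],[-0.006,0.0017,-0.004],[-0.0078,0,-0.001],[-0.0078,0,-0.001],[-0.008,0,-0.0015],[-0.008,0,-0.0015],[-0.008,0,-0.001],[-0.008,0,-0.001],[-0.008,0,-0.0033],[-0.008,0,-0.0033],[-0.0079,0,0.0012],[-0.0079,0,0.0012],[-0.0078,0,0.002],[-0.0078,0,0.002]],"twist":[[-0.5,0.8,0],[0,0,0],[0,0,0],[0,0,0],[0,0,0],[0,0,0],[0,0,0],[0,0,0],[0,0,0],[0,0,0],[0,0,0],[0,0,0],[0,0,0],[0,0,0]]}'
python3 - <<'E'
from h import *
p,r=pose(); print(incar(p),'want 25.8 0 211'); 
im,d,K,T=snap('top'); P=cloud(d,K,T); q=incar(P.reshape(-1,3)); hsv=cv2.cvtColor(im,cv2.COLOR_RGB2HSV).reshape(-1,3)
k=(q[:,2]>150)&(q[:,2]<262)&(np.abs(q[:,1])>60)&(np.abs(q[:,1])<140)&(np.abs(q[:,0]-60)<140)
w=q[k]; print('lid pts',np.percentile(w,[2,50,98],axis=0).round(0).tolist())
save(im[100:400,300:640],'t3.png')
E
```

```text
t: 38.58
ee_pos: [543.5, -246.7, 213.9]
orientation: [3.129, 0.25, 0.007]
ft_force: [0.7, 0.4, 0.3]
width: 0.5
grasp_force: 0.9
[ 27.15253475  -0.95538216 213.94928868] want 25.8 0 211
lid pts [[19.0, 61.0, 178.0], [58.0, 100.0, 214.0], [106.0, 138.0, 219.0]]
```

View pics/t3.png

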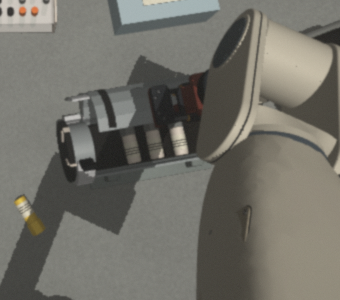

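The crop shows the lid's edge moved in over the trough, around (120,105), so the push works. I'll carry on down the arc.

```bash
python3 -m creep '{"delta_pos":[[-0.0088,0,0.0042],[-0.0075,0,0.0032],[-0.0072,0,0.0035],[-0.0072,0,0.0035],[-0.0068,0,0.0042],[-0.0068,0,0.0042],[-0.0064,0,0.0049],[-0.0063,0,0.0049],[-0.0059,0,0.0055],[-0.0058,0,0.0055],[-0.0053,0,0.006],[-0.0053,0,0.006],[-0.0047,0,0.0065],[-0.0046,0,0.0065],[-0.004,0,0.007],[-0.0039,0,0.007]],"twist":[[0,0,0],[0,0,0],[0,0,0],[0,0,0],[0,0,0],[0,0,0],[0,0,0],[0,0,0],[0,0,0],[0,0,0],[0,0,0],[0,0,0],[0,0,0],[0,0,0],[0,0,0],[0,0,0]]}'
python3 -c "
from h import *
p,r=pose(); print(incar(p),'want -69.6 0 130.4'); go([car([-69.6,0,130.4])],down(9.2))"
```

```text
t: 39.97
ee_pos: [448.9, -262.1, 130.3]
orientation: [3.13, 0.25, 0.006]
ft_force: [0.9, 0.1, 0.8]
width: 0.4
grasp_force: 0.5
[-68.69649304  -0.99413936 130.30425242] want -69.6 0 130.4
at [ 448.9 -262.1  130.3] head 9.1
shift mm [-0.9 -1.  -0.1] rows>= 0.0
twist deg [ 0.13 -0.22 -0.08]
```

```bash
python3 -m creep '{"delta_pos":[[-0.0035,0,0.0073],[-0.0035,0,0.0073],[-0.0025,0,0.0076],[-0.0025,0,0.0076],[-0.0018,0,0.0078],[-0.0017,0,0.0078],[-0.001,0,0.0075],[-0.0009,0,0.006],[0,0,0.002],[0,0,0]],"twist":[[0,0,0],[0,0,0],[0,0,0],[0,0,0],[0,0,0],[0,0,0],[0,0,0],[0,0,0],[0,0,0],[0,0,0]]}'
cat > lid.py <<'E'
from h import *
im,d,K,T=snap('wrist'); P=cloud(d,K,T); q=incar(P.reshape(-1,3)); p,r=pose(); print(incar(p),get_obs()['ft_force'])
k=(np.abs(q[:,1])<140)&(np.abs(q[:,1])>50)&(np.abs(q[:,0])<70)&(q[:,2]>60)&(q[:,2]<200); k.reshape(P.shape[:2])[320:]=False
w=q[k]
print('lid top by x',[(x,int(np.median(w[np.abs(w[:,0]-x)<3,2])),len(w[np.abs(w[:,0]-x)<3])) for x in range(-60,70,10) if (np.abs(w[:,0]-x)<3).sum()>5])
E
python3 lid.py
```

```text
t: 40.8
ee_pos: [432.1, -264.8, 70.2]
orientation: [3.13, 0.25, 0.005]
ft_force: [-3.1, 0.8, 4.9]
width: 0.5
grasp_force: 3.1
[-85.72955088  -1.00766241  70.18576895] [-2.35744338  0.5222609   5.50750317]
lid top by x [(-60, 120, 2701), (-50, 135, 3936), (-40, 141, 5021), (-30, 148, 5493), (-20, 151, 6134), (-10, 153, 6402), (0, 154, 6415), (10, 152, 6331), (20, 150, 6378), (30, 147, 25)]
```

```bash
python3 -m creep '{"delta_pos":[[0,0,0.0015],[0,0,0],[0,0,0.0015],[0,0,0]],"twist":[[0,0,0],[0,0,0],[0,0,0],[0,0,0]]}'
```

```text
t: 41.18
ee_pos: [432.2, -264.9, 69.8]
orientation: [3.13, 0.25, 0.006]
ft_force: [-11.3, 6.0, 38.7]
width: 0.5
grasp_force: 19.2
```

The lid is against its stop. I'll back off and go to the collar tab.

```bash
python3 -m creep '{"delta_pos":[[0,0,-0.003],[0,0,-0.01],[0,0,-0.03],[0,0,-0.035],[0,0,-0.035],[0,0,-0.035],[0,0,-0.015],[0,0,0]],"twist":[[0,0,0],[0,0,0],[0,0,0],[0,0,0],[0,0,0],[0,0,0],[0,0,0],[0,0,0]]}'
python3 lid.py
python3 - <<'E'
from h import *
im,d,K,T=load('wrist'); P=cloud(d,K,T); q=incar(P.reshape(-1,3)); hsv=cv2.cvtColor(im,cv2.COLOR_RGB2HSV).reshape(-1,3)
k=(q[:,2]>163)&(q[:,2]<205)&(q[:,1]>150)&(q[:,1]<200)&(np.abs(q[:,0])<80)
print('tab',k.sum(),np.percentile(q[k],[3,50,97],axis=0).round(0).tolist() if k.sum()>10 else '')
go([car([-95,176,232]),car([-95,176,170-OFF])],down(9.2))
f=np.radians([0,5,10,15,20,25,30,35]); x=95*np.sin(f)-6*np.cos(f)-10.5; z=86+95*np.cos(f)+6*np.sin(f)
print(np.c_[np.degrees(f),x,z-OFF].round(1).tolist())
E
```

```text
t: 41.85
ee_pos: [434.0, -266.1, 234.4]
orientation: [3.125, 0.249, 0.016]
ft_force: [0.9, -0.3, 0.5]
width: 0.6
grasp_force: 0.0
[-85.10766292  -1.58721653 231.96863392] [-0.62225057  0.7974282   0.08681047]
lid top by x [(-60, 120, 1053), (-50, 134, 1347), (-40, 142, 1622), (-30, 148, 1763), (-20, 151, 1924), (-10, 153, 2055), (0, 154, 1980), (10, 153, 2168), (20, 151, 2179), (30, 147, 1963), (40, 140, 1859), (50, 132, 1507), (60, 117, 1180)]
tab 1655 [[-54.0, 161.0, 164.0], [-44.0, 172.0, 180.0], [-35.0, 188.0, 185.0]]
at [ 432.8 -265.3  232. ] head 9.1
shift mm [ -10.1 -177.6   -1. ] rows>= 4.7
shift mm [-0.6 -0.5 90. ] rows>= 2.4
twist deg [ 0.3  -0.41 -0.07]
[[0.0, -16.5, 153.0], [5.0, -8.2, 153.2], [10.0, 0.1, 152.6], [15.0, 8.3, 151.3], [20.0, 16.4, 149.3], [25.0, 24.2, 146.6], [30.0, 31.8, 143.3], [35.0, 39.1, 139.3]]
```

```bash
python3 -m creep '{"delta_pos":[[-0.0017,-0.0296,0],[-0.0017,-0.0296,0],[-0.0017,-0.0296,0],[-0.0017,-0.0296,0],[-0.0017,-0.0296,0],[-0.0017,-0.0296,0],[0,0,0],[0,0,0.03],[0,0,0.03],[0,0,0.02],[0,0,0.008],[0,0,0]],"twist":[[0.3,-0.4,0],[0,0,0],[0,0,0],[0,0,0],[0,0,0],[0,0,0],[0,0,0],[0,0,0],[0,0,0],[0,0,0],[0,0,0],[0,0,0]]}' 0
python3 -c "
from h import *
p,r=pose(); print(incar(p)); go([car([-16.5,176,153])],down(9.2))"
```

```text
t: 42.9
ee_pos: [391.2, -90.4, 140.0]
orientation: [-3.127, -0.249, 0.014]
ft_force: [0.8, -0.5, 0.9]
width: 0.5
grasp_force: 0.0
[-98.26055744 177.69758084 140.02631211]
at [391.2 -90.4 140. ] head 9.1
shift mm [ 81.7   1.5 -13.7] rows>= 2.2
twist deg [-0.29  0.48 -0.08]
```

```bash
python3 -m creep '{"delta_pos":[[0.008,0.0015,-0.0014],[0.008,0,-0.0014],[0.008,0,-0.0014],[0.008,0,-0.0014],[0.008,0,-0.0014],[0.008,0,-0.0014],[0.008,0,-0.0014],[0.008,0,-0.0014],[0.008,0,-0.0014],[0.0097,0,-0.0008],[0,0,0]],"twist":[[-0.3,0.5,0],[0,0,0],[0,0,0],[0,0,0],[0,0,0],[0,0,0],[0,0,0],[0,0,0],[0,0,0],[0,0,0],[0,0,0]]}'
python3 -c "
from h import *
p,r=pose(); print(incar(p)); go([car([0,176,152.6])],down(9.2))"
```

```text
t: 43.82
ee_pos: [476.4, -79.1, 156.5]
orientation: [3.129, 0.25, 0.012]
ft_force: [0.7, 0.1, 0.6]
width: 0.7
grasp_force: 0.0
[-12.31526843 175.27028535 156.48674459]
at [476.4 -79.1 156.5] head 9.1
shift mm [12.3 -0.8  4. ] rows>= 0.3
twist deg [ 0.16 -0.44 -0.06]
```

```bash
python3 -m creep '{"delta_pos":[[0.0062,0,0.002],[0.0062,0,0.002],[0.0082,0,0.0013],[0.0081,0,0.002],[0.0078,0,0.0027],[0.0038,0,0.0016],[0.0038,0,0.0016],[0.0037,0,0.0019],[0.0036,0,0.002],[0.001,0,0.0005],[0,0,0]],"twist":[[0,0,0],[0,0,0],[0,0,0],[0,0,0],[0,0,0],[0,0,0],[0,0,0],[0,0,0],[0,0,0],[0,0,0],[0,0,0]]}'
cat > tab.py <<'E'
from h import *
p,r=pose(); print(incar(p),get_obs()['ft_force'].round(1)); go([car([39.1,176,139.3])],down(9.2))
im,d,K,T=snap('wrist'); P=cloud(d,K,T); q=incar(P.reshape(-1,3))
k=(q[:,1]>160)&(q[:,1]<192)&(np.abs(q[:,0])<100); w=q[k]; rr=np.hypot(w[:,0],w[:,2]-86); v=rr>84; k2=np.zeros_like(k); 
m=np.zeros(len(q),bool); m[np.where(k)[0][v]]=True; m.reshape(P.shape[:2])[280:]=False
w=q[m]; w=w[(w[:,2]>86)&(np.hypot(w[:,0],w[:,2]-86)<114)]; print('tab n',len(w),'angle deg', np.percentile(np.degrees(np.arctan2(w[:,0],w[:,2]-86)),[3,50,97]).round(1) if len(w) else '')
E
python3 tab.py
```

```text
t: 44.73
ee_pos: [525.5, -70.9, 138.7]
orientation: [3.13, 0.25, 0.007]
ft_force: [-4.0, -0.4, 1.6]
width: 0.2
grasp_force: 2.0
[ 37.47096983 175.45556972 138.72959128] [-4.  -0.4  1.6]
at [525.5 -70.9 138.7] head 9.1
shift mm [ 1.6 -0.5 -0.6] rows>= 0.0
twist deg [ 0.13 -0.26 -0.07]
tab n 1768 angle deg [31.2 33.8 37.3]
```

```bash
python3 -m creep '{"delta_pos":[[0.0015,0,0.001],[0,0,0],[0.0015,0,0.001],[0,0,0]],"twist":[[0,0,0],[0,0,0],[0,0,0],[0,0,0]]}'; python3 tab.py
```

```text
t: 45.12
ee_pos: [526.0, -70.8, 138.0]
orientation: [3.13, 0.25, 0.001]
ft_force: [-16.6, -2.9, 20.5]
width: 0.6
grasp_force: 13.2
[ 38.01022727 175.5067704  137.97594298] [-16.6  -2.9  20.5]
at [526.  -70.8 138. ] head 9.1
shift mm [ 1.1 -0.5 -1.3] rows>= 0.0
twist deg [ 0.11 -0.01 -0.06]
tab n 1657 angle deg [31.4 34.  37.4]
```

The collar is at its stop. I'll retract upward and towards the robot, then do a final check.

```bash
python3 -m creep '{"delta_pos":[[-0.004,0,-0.006],[-0.01,0,-0.02],[-0.01,0,-0.03],[-0.01,0,-0.035],[-0.01,0,-0.035],[-0.02,0,-0.03],[-0.03,0,0],[-0.03,0,0],[-0.02,0,0],[0,0,0],[0,0,0]],"twist":[[0,0,0],[0,0,0],[0,0,0],[0,0,0],[0,0,0],[0,0,0],[0,0,0],[0,0,0],[0,0,0],[0,0,0],[0,0,0]]}'
python3 tab.py; python3 lid.py
python3 - <<'E'
from h import *
im,d,K,T=load('wrist'); a=im[:330]
im2,d,K,T=snap('top'); P=cloud(d,K,T); print('pack',[P[v,u].round(0).tolist() for u,v in((262,190),(262,200),(255,180),(270,205))])
save(np.vstack([im2]),'t4.png'); save(a,'w9.png')
E
```

```text
t: 46.08
ee_pos: [386.5, -93.4, 293.0]
orientation: [3.129, 0.248, 0.015]
ft_force: [0.5, 0.8, 0.2]
width: 0.4
grasp_force: 0.0
[-103.36366323  175.53506105  292.98353308] [0.5 0.8 0.2]
at [386.5 -93.4 293. ] head 9.1
shift mm [141.   -1.4 155. ] rows>= 5.5
twist deg [ 0.21 -0.53 -0.14]
tab n 1387 angle deg [30.1 31.3 36.1]
[-102.46740875  175.52997345  292.68597529] [-0.61712196 -0.14915858 -0.81860719]
lid top by x [(-60, 120, 953), (-50, 135, 1072), (-40, 142, 1142), (-30, 148, 1129), (-20, 151, 1189), (-10, 153, 1218), (0, 155, 1179), (10, 153, 1169), (20, 151, 1176), (30, 147, 1064), (40, 140, 1091), (50, 132, 868), (60, 117, 813)]
pack [[642.0, 190.0, 23.0], [617.0, 190.0, 25.0], [666.0, 207.0, 27.0], [606.0, 171.0, 21.0]]
```

View pics/t4.png

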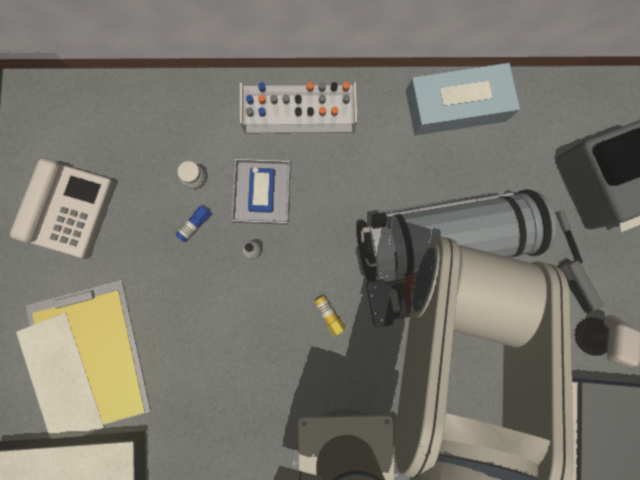

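View pics/w9.png

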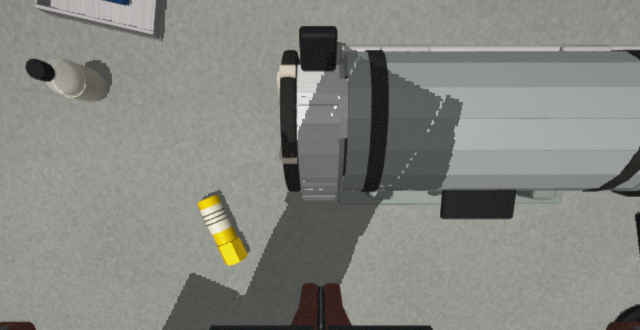

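The final pictures show the tab (318,48) level with the white locked mark (287,75), the lid shut, the pack flat in the tray (262,190), and the bottle and pot where they stood. No white tubes are left on the counter, so I'm handing in.

```bash
python3 -c "
from workcell import close_job
print(close_job())"
```

```text
the job is handed in; nothing more can be done
None
```

The job is handed in at about 46 s of robot time: cold pack flat in the tray, all three white tubes in grooves, lid shut, and the collar then turned to its stop at the locked mark. The bottle and pot were left alone and nothing is held; no verdict came back.

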